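Snug up a loose screw eye with a lab rod

TASK

The screw eye on the wooden anchor block has worked loose: take the steel rod from the rack, slide it through the eye's loop and use it as a bar to turn the eye clockwise (seen from above) until its collar is firmly snug on the washer, without forcing it and stripping the wood. Then draw the rod out and lay it back in the notches of the rack, leaving everything else on the bench alone.

Things in the scene. Friction and masses are not known exactly. Their poses are not given: they have to be found in the camera images.
- block: The anchor block, which does not move: a beech block 120 x 70 mm (its x and y) and 40 mm tall on a dark steel plate 150 x 100 x 8 mm. The origin is the centre of its underside, on the bench; the wood's top is 48 mm up. The screw eye stands upright in its middle.
- screw_axis (a point): Centre of the top of the steel washer (26 mm wide) round the screw, 49.6 mm above the bench; the screw's axis is the vertical through it. Tightening is clockwise from above, sinking 4 mm per turn. Drag of the thread: 0.15 to 0.2 N m throughout. After the collar bears on the washer the torque climbs 7 N m per rad. Snug: 0.4 N m or more (aim for 0.6 N m, 6.7 N at 90 mm); above 1.0 N m the wood strips.
- eye_loop (a point): Centre of the steel screw eye's loop: an upright closed ring of 8 mm wire, 16 mm clear inside, 32 mm outside, centre about 77 mm above the bench. x is the loop's normal, along which a rod goes through it either way; z is up. It turns with the eye; at the start x is 9 deg clockwise to 106 deg anticlockwise (from above) of straight ahead. A 10 mm rod square in it turns idly about 0.7 rad before it bites.
- eye_collar (a point): Centre of the underside of the eye's collar (20 mm wide, 4 mm thick), 27 mm below the loop's centre. At the start it stands 0.25 to 0.85 mm above the washer, too little for the measured heights to show; it bears after a clockwise turn of 0.4 to 1.3 rad, not known beforehand. When let go, the tightened eye springs back by 0.06 to 0.14 rad and stays tight.
- rod_center (a point): Centre of the loose steel lab rod: 10 mm thick, 200 mm long with rounded ends, about 0.12 kg, both ends alike. x is its long axis. At the start it lies level in a pair of notches of the rack, its centre 39 mm above the bench.
- rack: The beech rod rack, which does not move; origin at the centre of its underside, rods lie along its x. Two end boards at x = -60 and +60 mm (10 mm thick, 48 mm tall) on a 6 mm base, 134 x 166 mm; each has three notches at y = -58, 0, +58 mm, 18 mm wide, floors 34 mm above the bench (a 10 mm rod's axis is then 39 mm up). Steel rod, glass rod and dowel lie in them in any order.
- glass_rod_center (a point): A thin glass stirring rod, 7 mm thick and 220 mm long, lying in another notch of the rack; this is its centre. Leave it alone.
- dowel_center (a point): A wooden dowel, 12 mm thick and 180 mm long, lying in the remaining notch of the rack; this is its centre. Leave it alone.
- tub_center (a point): An open clear plastic tub, 120 x 90 x 50 mm; this is its centre. Leave it alone.
- beaker_center (a point): A glass beaker, 68 mm wide and 92 mm tall; this is its centre. Leave it alone.
- pencil_center (a point): A pencil lying on the bench, 188 mm long; this is its centre. Leave it alone.
- balance_center (a point): A tubular spring balance lying on the bench, 24 mm thick and about 200 mm long; this is its centre. Leave it alone.
- weights_center (a point): A stack of brass slotted masses, 38 mm wide, 42 mm tall with its stem; this is 12 mm up its axis. Leave it alone.
- stopwatch_center (a point): A round black stop-watch lying on the bench, 60 mm wide, 14 mm thick; this is its centre. Leave it alone.
Mind the look-alikes: they are no part of the job. Leave any blue or orange look-alike of the part that bears rod_center alone. What is shaped like the block but turquoise is not meant.

How it is judged (in metres and radians):
On the way, in this order (a step that is already met when the one before it is completed fails the run):
1. the steel rod passes through the loop of the screw eye (x of eye_loop in the frame of rod_center between -0.092 and 0.092 m and y of eye_loop in the frame of rod_center between -0.009 and 0.009 m and z of eye_loop in the frame of rod_center between -0.009 and 0.009 m), for 0.2 s.
2. with the rod in the loop, the eye is turned until its collar bears snugly on the washer (a tightening torque of at least 0.4 N m, which beds the collar 0.036 mm) (all of step 1 and z of eye_collar in the frame of block below 0.0495636 m), for 0.2 s.
At the end, for the whole second after the job is handed in: The eye's collar bears on the washer (less than 0.02 mm of gap: not backed off), and the steel rod lies at rest in a pair of notches of the rack, its centre within 35 mm of the rack's middle lengthwise, down on the notch floors (within 3 mm) and along the rack within 0.12 rad (z of eye_collar in the frame of block between 0.04955 and 0.04962 m and x of rod_center in the frame of rack between -0.035 and 0.035 m and y of rod_center in the frame of rack between -0.068 and 0.068 m and z of rod_center in the frame of rack between 0.036 and 0.042 m and angle between the x axis of rod_center and the x axis of rack, either way round below 0.12 rad and linear speed of rod below 0.02 m/s); the robot touches nothing.
It fails at once if the eye is overtightened: more than 1.0 N m, which strips the thread in the wood (z of eye_collar in the frame of block below 0.049509 m).
It fails at once if another thing on the bench or in the rack is moved by more than 30 mm (distance of any of glass_rod_center, dowel_center, tub_center, beaker_center, pencil_center, balance_center, weights_center, stopwatch_center from where it was at the start of the episode above 0.03 m).
It also fails if it takes over 72 s, if anything falls off the work surface, if the arm or the gripper's body presses on something with over 40 N, if the wrist force passes 120 N, or if a joint passes its speed limit or range.

ROBOT

A 7-joint arm with a two-finger parallel gripper is mounted at the origin on the work surface. World frame = base frame: x ahead of the robot, y to its left, z up, the work surface at z = 0. Lengths are in mm, angles in rad, forces in N, time in s.
With the tool pointing down it reaches from about 400 to 875 mm from the base axis. Payload 4.4 kg.
Tool frame: the origin (TCP) lies at the very end of the fingers, on their centre line; the grasp point (between the pads) lies 19 mm behind it (ctrl.pinch_z is the z of the grasp point in the tool frame, in mm); z points along the fingers, x is the direction in which the jaws open and shut, and the axes are right-handed (so a half turn about z gives the same grasp; the last joint's range is limited). The gripper opens to 85 mm and grips with 20 to 120 N. Pads are 22 mm wide; open, the fingers measure 114 mm over their backs; the gripper's body (76 mm by 85 mm) begins 54 mm behind the grasp point. The pads swing forward as they close: fully open they stand 13 mm farther back than shut.
Start: joints at [-1.168, 0.628, 0.038, 1.517, -0.027, 0.996, -0.02], TCP at [293.66, 579.898, 231.313] pointing down, gripper open.
Joint ranges: [-3.06, 3.06], [-0.37, 2.12], [-1.25, 1.32], [0.18, 2.47], [-1.1, 4.24], [0.23, 1.98], [-2.94, 2.94]. Speed limits (rad/s): [2.57, 2.57, 3.14, 3.14, 3.14, 3.14, 3.14].

INTERFACE

Orientations are given as [roll, pitch, yaw] about the fixed x, y, z axes, in that order (R = Rz(yaw) Ry(pitch) Rx(roll)).
In Python, from cell import sensors, get_image, order, ctrl gives the robot as it stands.
- The arm moves only by the tool arm_command, never from a script. Its argument "rows" is a list that holds one entry, the list of rows, each a list of 6 numbers: the shift along the tool's x, y, z in mm, then the turn, a rotation vector about the tool's x, y, z in degrees. A call has 1 to 20 rows; each row is the pose to reach, as a shift and turn from the pose commanded when the call began, along the tool's axes at that moment; what a row does not reach only later rows make up. A row lasts 1/12 s, in which the tool goes at most 41.7 mm and 7.16 degrees, less where a joint would pass 70% of its speed; a pose out of reach is approached as far as the arm can. A call with a gripper value outside its range is refused whole. "claw" is the opening, from -1 (shut) to 1 (fully open), set as the call begins (left out, the last holds). The fingers move at their own pace and stop on an object; the grip force is fixed at half the most. Time passes only in rows, so rows that repeat a pose let the fingers close. It gives the time, the measured TCP pose, the force and the opening at its end, in the units of the state.
- sensors.read_state(): the state, without advancing time (a new reading comes with each control period).
- get_image(name): name is "side" or "top" or "wrist"; returns a dict with "pixels" (400x640x3 uint8, red, green, blue), "z_map" (400x640 float32, mm along the optical axis (not along the pixel's ray), 0 where there is no reading), "K" (3x3 intrinsics, pixels), "pose" (4x4, takes a point from camera to world coordinates). Camera axes: x right, y up, looking along -z (the intrinsics and any distortion apply to the point x, -y, -z); pixel columns grow to the right and rows downward; lengths in mm; the calibration is good to about 2 mm. A picture is of the moment at which its call begins.
- order.finish_job(): hands the job in, once; it reports no verdict.
The state is a dict: "clock": time; "qpos": joint angles; "qd": joint speeds; "tau": joint torques, N m; "eef_pos": TCP position; "tool_rot": TCP orientation; "force": force on the tool from outside, world axes, zero at the start; "torque": the same for the moment, N m; "width": finger opening in mm.
Only numpy, scipy, OpenCV 4.12 (cv2) and the standard library are available. Lean on these libraries where they do the work, as an engineer would, in place of code of your own. Each camera call takes 0.05 s, during which the arm holds its last target.

## Working session

There is one attempt and no reset: what is moved stays moved. The work goes in short steps, Python scripts to look and compute and a tool call to move; the robot and the scene stay as the last step left them, time stands still between calls to the robot, and variables do not carry over. Pictures are saved under pics/ and viewed, and the job is handed in when it is done.

Besides the shell and the picture viewer there is one more tool, called as a command line: name --argument value ..., lists and objects as JSON in quotes. arm_command: Moves the arm, as the interface text tells. Its arguments: {"type":"object","properties":{"rows":{"type":"array","items":{"type":"array","items":{"type":"array","items":{"type":"number"}}}},"claw":{"type":"number"}},"required":["rows"]}

```bash
ls; mkdir -p pics
python3 - <<'E'
from cell import sensors, get_image, order, ctrl
import cv2
s=sensors.read_state(); print(s); print(ctrl.pinch_z)
for n in("top","side","wrist"):
    g=get_image(n); cv2.imwrite(f"pics/{n}0.png",g["pixels"][:,:,::-1]); print(n,g["K"],g["pose"],g.keys())
E
```

```text
pics
{'clock': 0.0, 'qpos': array([-1.16778886,  0.62934521,  0.0384344 ,  1.51838295, -0.02698359,
        0.9963188 , -0.01999483]), 'qd': array([-0.00193404,  0.00072664,  0.00248769,  0.00093902,  0.00099469,
       -0.00054704,  0.00187293]), 'tau': array([ 5.38365439e-04, -5.63408375e+01,  1.22680720e+00, -1.93446225e+01,
        1.11327539e-02,  1.05422043e-02, -1.77146029e-05]), 'eef_pos': array([293.37029502, 579.31103165, 230.38478553]), 'tool_rot': array([3.14155732e+00, 1.93613993e-03, 1.10200869e+00]), 'force': array([ 0.00380114, -0.11379081, -0.07858219]), 'torque': array([-0.01985674,  0.00884781,  0.0136865 ]), 'width': 85.26701532040519}
-18.700000000000003
top [[385.71380931   0.         316.55146177]
 [  0.         385.71380931 191.89866648]
 [  0.           0.           1.        ]] [[-8.92173814e-03  9.95187991e-01 -9.75769724e-02  4.31931276e+02]
 [-9.99959077e-01 -8.73290034e-03  2.36219146e-03 -3.59715052e+01]
 [ 1.49869460e-03  9.75940542e-02  9.95225178e-01  1.20689209e+03]
 [ 0.00000000e+00  0.00000000e+00  0.00000000e+00  1.00000000e+00]] dict_keys(['pixe
[... 218 characters left out ...]
523e+01]
 [-6.28259977e-01  5.44183987e-01 -5.56015458e-01 -6.67781821e+02]
 [ 2.03987180e-03  7.15819372e-01  6.98282511e-01  8.59574760e+02]
 [ 0.00000000e+00  0.00000000e+00  0.00000000e+00  1.00000000e+00]] dict_keys(['pixels', 'z_map', 'K', 'pose'])
wrist [[310.7438745    0.         314.48901849]
 [  0.         310.7438745  203.50316158]
 [  0.           0.           1.        ]] [[ 4.52949260e-01 -8.54197924e-01 -2.55309369e-01  2.27743872e+02]
 [ 8.91534622e-01  4.33423474e-01  1.31567891e-01  6.12051103e+02]
 [-1.72794565e-03 -2.87210721e-01  9.57865865e-01  3.73245930e+02]
 [ 0.00000000e+00  0.00000000e+00  0.00000000e+00  1.00000000e+00]] dict_keys(['pixels', 'z_map', 'K', 'pose'])
```

View pics/top0.png

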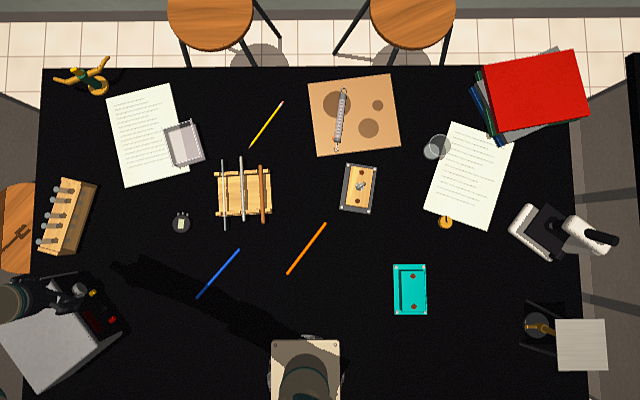

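View pics/side0.png

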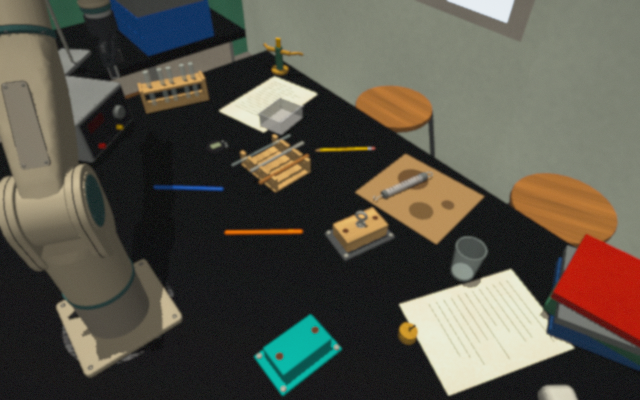

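View pics/wrist0.png

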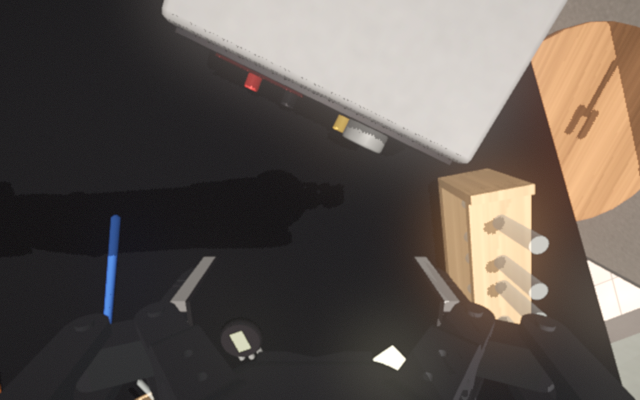

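```bash
cat > h.py <<'E'
from cell import sensors, get_image, order, ctrl
import cv2, numpy as np
from scipy.spatial.transform import Rotation as R
def ray(g,u,v):
    K=g["K"];P=g["pose"]
    d=np.array([(u-K[0,2])/K[0,0],-(v-K[1,2])/K[1,1],-1.0]); return P[:3,3],P[:3,:3]@d
def onz(g,u,v,z):
    o,d=ray(g,u,v); return o+d*(z-o[2])/d[2]
def dep(g,u,v):
    o,d=ray(g,u,v); return o+d*g["z_map"][int(round(v)),int(round(u))]
def proj(g,p):
    P=g["pose"];c=P[:3,:3].T@(np.asarray(p,float)-P[:3,3]);K=g["K"]
    return K[0,0]*c[0]/-c[2]+K[0,2], K[1,1]*(-c[1])/-c[2]+K[1,2]
def crop(g,x0,y0,x1,y1,s,name):
    cv2.imwrite(f"pics/{name}.png",cv2.resize(g["pixels"][y0:y1,x0:x1,::-1],None,fx=s,fy=s,interpolation=cv2.INTER_CUBIC))
def tool(s=None):
    s=s or sensors.read_state(); return np.array(s["eef_pos"]),R.from_euler("xyz",s["tool_rot"])
E
python3 - <<'E'
from h import *
g=get_image("top")
crop(g,200,140,390,240,4,"t1")
g2=get_image("side"); crop(g2,220,120,420,260,4,"s1")
E
```

```text
(no output)
```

View pics/t1.png

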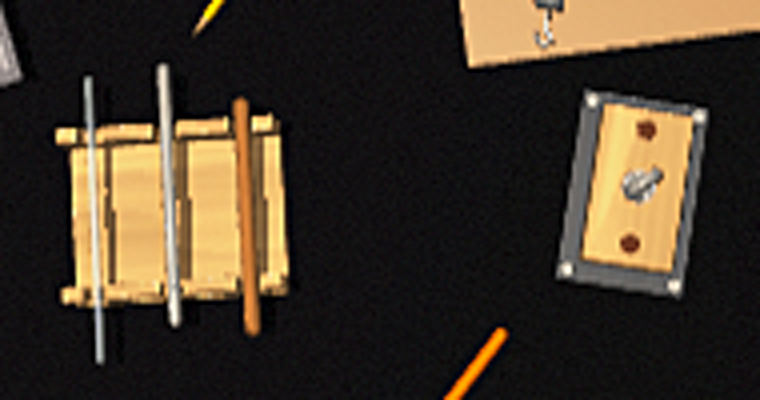

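View pics/s1.png

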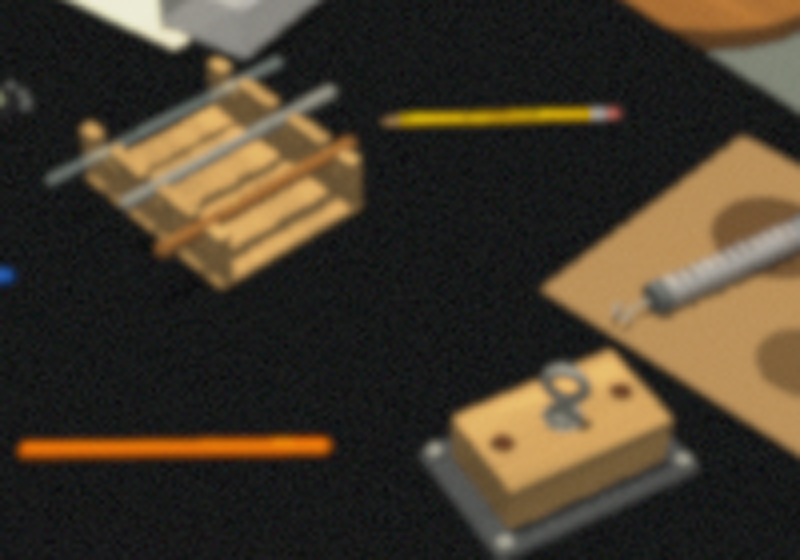

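Run:
```python
from h import *
g=get_image("top"); 
f=lambda x,y:(200+(x+.5)/4-.5,140+(y+.5)/4-.5)
a=onz(g,*f(163,66),39);b=onz(g,*f(175,325),39);print("rod",a,b,np.linalg.norm(a-b),(a+b)/2,np.degrees(np.arctan2(*(a-b)[1::-1])))
for n,(x,y) in dict(gl1=(88,78),gl2=(100,362),dw1=(241,100),dw2=(253,333)).items(): print(n,onz(g,*f(x,y),39))
pl=[onz(g,*f(x,y),8) for x,y in((588,91),(708,110),(682,297),(557,279))];print("plate",np.round(pl,1),np.mean(pl,0))
tp=[onz(g,*f(x,y),48) for x,y in((604,103),(694,119),(672,271),(582,258))];print("top",np.round(tp,1),np.mean(tp,0))
print("eye",onz(g,*f(642,184),77), dep(g,*f(642,184)))
for u,v in((315,188),(318,200)):pass
```

```text
rod [658.815152   194.07959882  39.        ] [460.47189917 182.97374915  39.        ] 198.65393487555679 [559.64352559 188.52667398  39.        ] 3.204820699000532
gl1 [649.98082519 251.46654486  39.        ]
gl2 [433.17989375 239.16498099  39.        ]
dw1 [631.89618022 134.09882303  39.        ]
dw2 [453.92765322 124.08399007  39.        ]
plate [[ 642.  -134.3    8. ]
 [ 626.1 -228.4    8. ]
 [ 479.4 -204.6    8. ]
 [ 494.3 -107.7    8. ]] [ 560.44061251 -168.75511663    8.        ]
top [[ 625.7 -143.    48. ]
 [ 612.8 -211.1   48. ]
 [ 497.4 -191.9   48. ]
 [ 507.8 -124.4   48. ]] [ 560.92430326 -167.61773276   48.        ]
eye [ 560.17088383 -167.29583544   77.        ] [ 558.58173665 -165.66846233   91.00164001]
```

```bash
cat >> h.py <<'E'
def go(p,yaw,s=None):
    "row for TCP target p (world mm), tool down, yaw deg"
    p0,r0=tool(s); r1=R.from_euler("xyz",[np.pi,0,np.radians(yaw)])
    d=r0.inv().apply(np.asarray(p,float)-p0); w=np.degrees((r0.inv()*r1).as_rotvec())
    print("row",np.round(d,1),np.round(w,2),"dist",np.linalg.norm(d).round(1)); return d,w
E
python3 -c "
from h import *
go([515,-168,190],93)"
```

```text
row [-567.   535.4   41.3] [-1.000e-02  4.000e-02 -2.986e+01] dist 780.9
```

arm_command --rows '[[[-567,535,41,0,0,-30],[-567,535,41,0,0,-30],[-567,535,41,0,0,-30],[-567,535,41,0,0,-30],[-567,535,41,0,0,-30],[-567,535,41,0,0,-30],[-567,535,41,0,0,-30],[-567,535,41,0,0,-30],[-567,535,41,0,0,-30],[-567,535,41,0,0,-30],[-567,535,41,0,0,-30],[-567,535,41,0,0,-30],[-567,535,41,0,0,-30],[-567,535,41,0,0,-30],[-567,535,41,0,0,-30],[-567,535,41,0,0,-30],[-567,535,41,0,0,-30],[-567,535,41,0,0,-30],[-567,535,41,0,0,-30],[-567,535,41,0,0,-30]]]'

```text
clock: 1.97
eef_pos: [515.6, -176.4, 190.1]
tool_rot: [3.14, 0.005, 1.615]
force: [0.3, -0.6, -0.6]
width: 86.0
```

Run:
```python
from h import *
g=get_image("wrist"); s=sensors.read_state(); print(s["eef_pos"],s["tool_rot"],s["qpos"],s["force"],s["torque"])
cv2.imwrite("pics/w1.png",g["pixels"][:,:,::-1])
np.savez("w1.npz",**g)
print(proj(g,[560,-168,77]))
u,v=map(int,proj(g,[560,-168,77])); crop(g,max(0,u-80),max(0,v-60),u+80,v+60,5,"w1c"); print(u-80,v-60)
```

```text
[ 514.84325891 -172.16502267  189.95219459] [3.14136640e+00 1.91411746e-03 1.61852069e+00] [ 0.31550539  0.52758471 -0.06753674  1.86284191  0.05232995  0.75205078
  1.83744561] [-0.79531635  1.28571035 -0.13750224] [ 0.06153168 -0.00492573 -0.02832413]
(np.float64(323.1112749823349), np.float64(247.73458193882595))
243 187
```

View pics/w1.png

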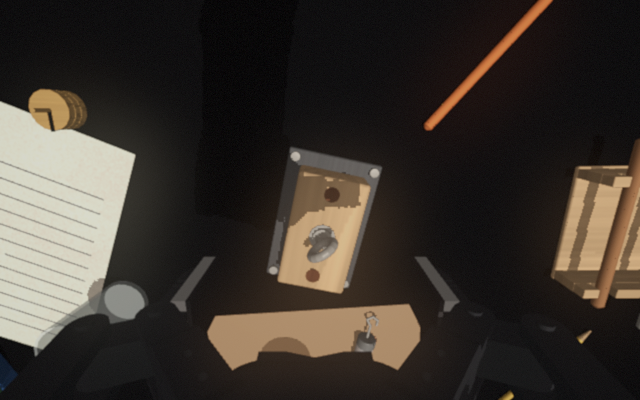

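View pics/w1c.png

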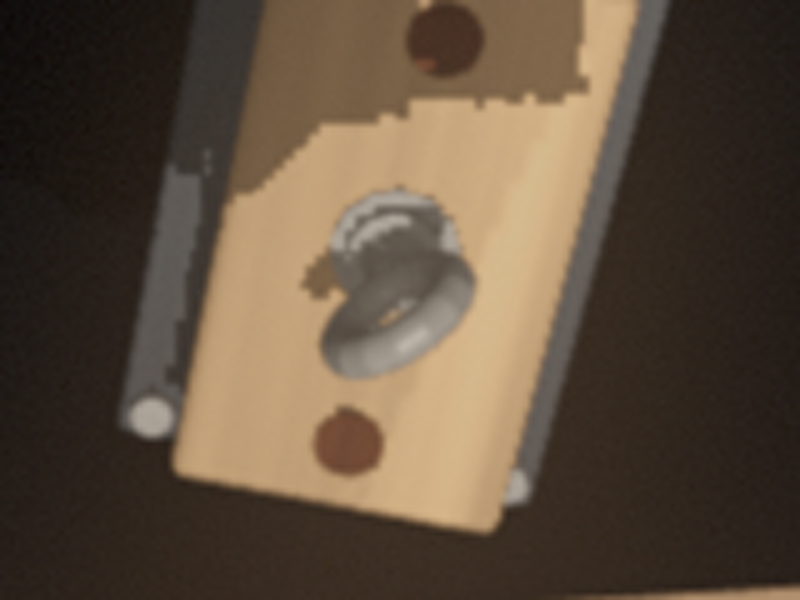

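Run:
```python
from h import *
d=dict(np.load("w1.npz")); g=d
pts=[]
for v in range(187,307):
  for u in range(243,403):
    if g["z_map"][v,u]>0:
      p=dep(g,u,v)
      if 66<p[2]<100 and np.hypot(p[0]-560,p[1]+168)<35: pts.append(np.r_[p,u,v])
pts=np.array(pts);print(len(pts),pts.min(0),pts.max(0))
m=pts[:,2]>66
q=pts[m];c=q[:,:2].mean(0);w,V=np.linalg.eigh(np.cov(q[:,:2].T));print(c,np.sqrt(w),"plane yaw",np.degrees(np.arctan2(V[1,1],V[0,1])))
# highest points
t=q[q[:,2]>88];print(t[:,:3].mean(0),len(t)); w,V=np.linalg.eigh(np.cov(t[:,:2].T));print(np.degrees(np.arctan2(V[1,1],V[0,1])))
# block centre: corners from wood/steel depth
P=[dep(g,u,v) for v in range(187,320) for u in range(243,403) if g["z_map"][v,u]>0]; P=np.array(P)
w=P[(P[:,2]>45)&(P[:,2]<51)]
r=cv2.minAreaRect(w[:,:2].astype(np.float32));print("wood",r,w[:,2].mean())
f=lambda x,y:(243+(x+.5)/5-.5,187+(y+.5)/5-.5)
# washer outline ends & ring ends
e1=onz(g,*f(322,348),77);e2=onz(g,*f(475,285),77);print(e1,e2,np.linalg.norm(e1-e2),(e1+e2)/2,np.degrees(np.arctan2(*(e2-e1)[1::-1])))
```

```text
526 [ 550.1468657  -182.26288889   66.10608359  307.          237.        ] [ 570.24870901 -155.10068532   94.18706594  338.          262.        ]
[ 559.34206077 -168.98620452] [2.01269897 8.07690099] plane yaw 123.37860719125655
[ 560.02256716 -168.90548567   91.03034064] 207
122.59769136766124
wood ((561.994873046875, -168.91468811035156), (69.89114379882812, 117.88224029541016), 80.50321197509766) 48.104604786744595
[ 569.02602624 -182.14992236   77.        ] [ 555.37998392 -155.26947215   77.        ] 30.145863299733307 [ 562.20300508 -168.70969725   77.        ] 116.91493534880217
```

```bash
python3 -c "
from h import *
go([476,184,130],93.2)"
```

```text
row [357.7 -21.8  59.3] [ 0.01  0.11 -0.47] dist 363.3
```

arm_command --rows '[[[358,-22,59,0,0.1,-0.5],[358,-22,59,0,0.1,-0.5],[358,-22,59,0,0.1,-0.5],[358,-22,59,0,0.1,-0.5],[358,-22,59,0,0.1,-0.5],[358,-22,59,0,0.1,-0.5],[358,-22,59,0,0.1,-0.5],[358,-22,59,0,0.1,-0.5],[358,-22,59,0,0.1,-0.5],[358,-22,59,0,0.1,-0.5],[358,-22,59,0,0.1,-0.5],[358,-22,59,0,0.1,-0.5],[358,-22,59,0,0.1,-0.5]]]' --claw 0.05

```text
clock: 3.1
eef_pos: [473.1, 187.4, 131.5]
tool_rot: [-3.142, -0.001, 1.633]
force: [0.2, -1.1, 0.0]
width: 45.0
```

Run:
```python
from h import *
g=get_image("wrist"); s=sensors.read_state(); print(s["eef_pos"],s["tool_rot"],s["width"])
cv2.imwrite("pics/w2.png",g["pixels"][:,:,::-1]); np.savez("w2.npz",**g)
```

```text
[473.33291676 187.15511645 131.56054535] [ 3.14146265e+00 -1.12473471e-03  1.63209258e+00] 44.750260316589035
```

View pics/w2.png

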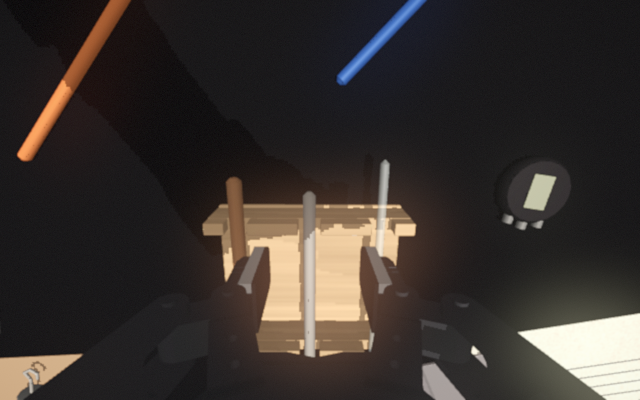

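Run:
```python
from h import *
g=dict(np.load("w2.npz"))
im=g["pixels"].astype(int);
a=onz(g,309,192,39);b=onz(g,309.5,300,39);print("end",a,b,np.degrees(np.arctan2(*(b-a)[1::-1])))
for v in(200,220,240,260,280,300):
  row=im[v,290:330].sum(1);print(v,row.tolist()[5:35:1])
# rack end board near: corners at top z=48
for u,v in((206,233),(413,234),(224,206),(402,206)): print(onz(g,u,v,48),dep(g,u,v))
for u in(300,309): print(dep(g,309,250),dep(g,309,215))
```

```text
end [460.89641852 181.7884246   39.        ] [557.91807126 187.62964789  39.        ] 3.445354128182205
200 [138, 136, 133, 134, 139, 136, 133, 189, 299, 337, 353, 367, 372, 377, 381, 376, 373, 360, 350, 331, 258, 172, 144, 139, 142, 144, 144, 139, 146, 143]
220 [319, 318, 318, 345, 383, 396, 391, 383, 348, 350, 367, 381, 390, 393, 397, 392, 389, 377, 365, 354, 363, 386, 394, 394, 386, 353, 323, 322, 321, 324]
240 [597, 596, 600, 577, 454, 387, 390, 385, 376, 441, 504, 551, 590, 611, 621, 618, 610, 589, 555, 526, 530, 586, 602, 600, 600, 600, 600, 600, 601, 602]
260 [621, 620, 623, 624, 600, 477, 410, 406, 399, 459, 520, 567, 594, 612, 623, 619, 613, 593, 561, 526, 530, 582, 592, 588, 588, 589, 588, 589, 589, 589]
280 [610, 608, 611, 588, 469, 406, 407, 404, 403, 454, 515, 562, 592, 608, 620, 617, 609, 590, 554, 521, 531, 598, 617, 615, 614, 614, 614, 614, 614, 615]
300 [600, 599, 599, 603, 578, 461, 396, 396, 402, 433, 498, 553, 552, 506, 586, 610, 602, 584, 548, 521, 552, 592, 603, 601, 600, 601, 601, 601, 601, 602]
[496.4732426  103.22854368  48.        ] [496.6292452  103.10159533  47.63555672]
[487.56563603 265.03799491  48.        ] [487.40493157 264.88637568  48.41344768]
[473.45439543 117.77896122  48.        ] [487.34739913 105.68676318   5.4270944 ]
[465.27714905 253.1820843   48.        ] [ 4.79273055e+02  2.68341674e+02 -2.28777141e-01]
[508.12522315 184.49433601  43.79376655] [478.16492192 182.82764812  43.94083601]
[508.12522315 184.49433601  43.79376655] [478.16492192 182.82764812  43.94083601]
```

```bash
python3 -c "
from h import *
go([515,185.4,131],93.3)
go([515,185.4,20],93.3)"
```

```text
row [-4.3 41.5  0.6] [ 0.01 -0.06  0.21] dist 41.7
row [ -4.4  41.5 111.6] [ 0.01 -0.06  0.21] dist 119.1
```

arm_command --rows '[[[-4.3,41.5,0,0,0,0.2],[-4.3,41.5,0,0,0,0.2],[-4.3,41.5,0,0,0,0.2],[-4.3,41.5,30,0,0,0.2],[-4.3,41.5,55,0,0,0.2],[-4.3,41.5,75,0,0,0.2],[-4.3,41.5,90,0,0,0.2],[-4.3,41.5,100,0,0,0.2],[-4.3,41.5,107,0,0,0.2],[-4.3,41.5,111.5,0,0,0.2],[-4.3,41.5,111.5,0,0,0.2],[-4.3,41.5,111.5,0,0,0.2]]]'

```text
clock: 4.15
eef_pos: [515.2, 187.2, 20.3]
tool_rot: [3.141, -0.002, 1.631]
force: [0.4, 0.6, 0.1]
width: 44.9
```

Run:
```python
from h import *
g=get_image("wrist"); s=sensors.read_state(); print(s["eef_pos"],s["tool_rot"],s["width"],s["force"],s["torque"])
cv2.imwrite("pics/w3.png",g["pixels"][:,:,::-1]); np.savez("w3.npz",**g)
go([515,185.4,20],93.3)
```

```text
[515.34823623 187.30016158  20.5187793 ] [ 3.14041611e+00 -2.17452144e-03  1.63069405e+00] 44.93442664530077 [ 0.15775104  0.66683311 -0.39706864] [0.0425191  0.01196606 0.03769744]
row [-1.9 -0.5  0.5] [ 0.07 -0.12  0.13] dist 2.0
```

View pics/w3.png

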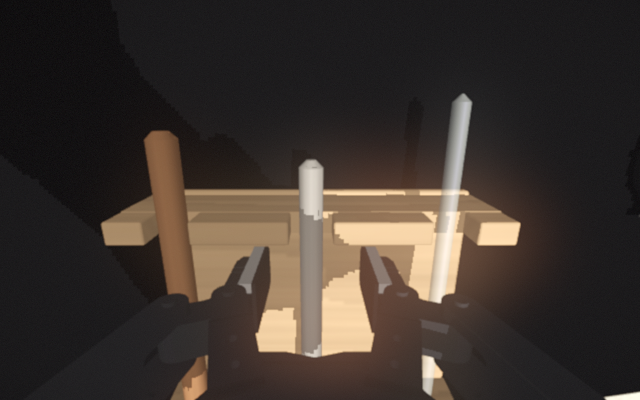

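arm_command --rows '[[[-1.9,-0.5,0,0,0,0.1],[-1.9,-0.5,0,0,0,0.1],[-1.9,-0.5,0,0,0,0.1],[-1.9,-0.5,0,0,0,0.1],[-1.9,-0.5,0,0,0,0.1],[-1.9,-0.5,0,0,0,0.1],[-1.9,-0.5,0,0,0,0.1],[-1.9,-0.5,0,0,0,0.1],[-1.9,-0.5,0,0,0,0.1],[-1.9,-0.5,0,0,0,0.1]]]' --claw -1

```text
clock: 5.03
eef_pos: [514.8, 185.2, 20.3]
tool_rot: [3.141, -0.002, 1.629]
force: [-0.8, -1.3, 6.3]
width: 8.2
```

arm_command --rows '[[[0,0,-3,0,0,0],[0,0,-8,0,0,0],[0,0,-16,0,0,0],[0,0,-30,0,0,0],[0,0,-50,0,0,0],[0,0,-75,0,0,0],[0,0,-105,0,0,0],[0,0,-135,0,0,0],[0,0,-140,0,0,0],[0,0,-140,0,0,0],[0,0,-140,0,0,0]]]'

```text
clock: 5.95
eef_pos: [514.0, 184.8, 159.8]
tool_rot: [-3.141, -0.002, 1.629]
force: [-0.6, -1.0, -1.4]
width: 8.0
```

Run:
```python
from h import *
g=get_image("wrist"); s=sensors.read_state(); print(s["eef_pos"],s["tool_rot"],s["width"],s["force"],s["torque"])
cv2.imwrite("pics/w4.png",g["pixels"][:,:,::-1]); np.savez("w4.npz",**g)
g=get_image("side");crop(g,200,60,400,200,4,"s4"); np.savez("s4.npz",**g)
```

```text
[513.49928225 184.61702649 158.92734071] [-3.13961818e+00 -1.14947978e-03  1.62915184e+00] 7.963125081927428 [ 1.13313262e-03 -4.14824977e-01 -1.63104206e+00] [0.0042082  0.06217393 0.02541595]
```

View pics/w4.png

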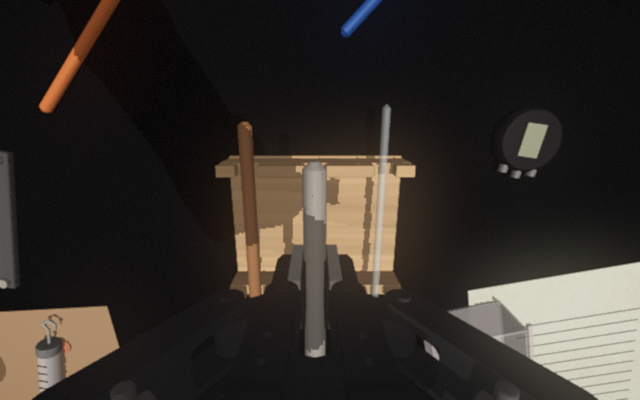

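View pics/s4.png

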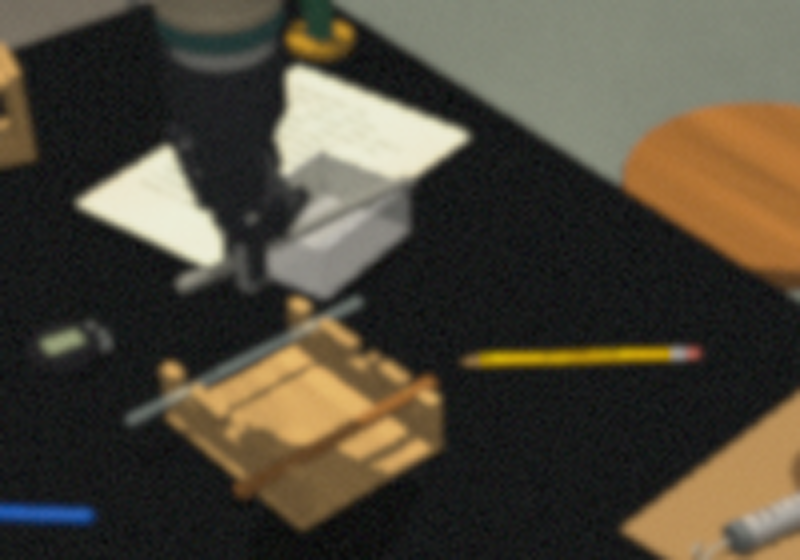

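Run:
```python
from h import *
g=dict(np.load("w4.npz"));p0,r0=np.array([513.5,184.6,158.93]),R.from_euler("xyz",[-3.13961818,-1.14947978e-03,1.62915184])
for v in range(170,356,12):
  best=[dep(g,u,v) for u in range(311,320)]
  q=max(best,key=lambda p:p[2]); print(v,np.round(q,1),np.round(r0.inv().apply(q-p0),1))
for v in (168,354):
  print(r0.inv().apply(onz(g,315,v,178)-p0))
```

```text
170 [462.4 180.9 184.6] [ -0.6 -51.2 -25.5]
182 [467.1 180.8 184.8] [ -1.  -46.6 -25.8]
194 [471.9 182.3 184.6] [  0.1 -41.7 -25.6]
206 [476.6 182.9 185.2] [  0.5 -37.  -26.2]
218 [482.  184.1 184.1] [  1.3 -31.6 -25.1]
230 [487.1 183.2 184.3] [  0.1 -26.5 -25.3]
242 [492.4 183.5 184.4] [  0.1 -21.2 -25.4]
254 [498.  182.5 184.2] [ -1.1 -15.7 -25.2]
266 [503.7 184.1 183.8] [  0.1  -9.9 -24.8]
278 [509.3 184.5 183.9] [  0.1  -4.2 -25. ]
290 [514.8 183.  184.7] [ -1.6   1.1 -25.8]
302 [521.6 184.7 183.3] [ -0.3   8.1 -24.4]
314 [527.3 186.  183.9] [  0.6  13.8 -25. ]
326 [533.9 186.4 183.6] [  0.6  20.4 -24.7]
338 [540.6 187.2 183.4] [  1.1  27.1 -24.5]
350 [547.1 186.7 183.6] [  0.1  33.7 -24.7]
[ -0.23731917 -50.82746413 -18.96996495]
[ -0.31600524  41.05759166 -19.15148025]
```

Run:
```python
from h import *
g=dict(np.load("s4.npz"));p0,r0=np.array([513.5,184.6,158.93]),R.from_euler("xyz",[-3.13961818,-1.14947978e-03,1.62915184])
for y in(-53,146): 
  for z in (-24,-20,-16):
    u,v=proj(g,p0+r0.apply([0,y,z])); print(y,z,(u-200)*4,(v-60)*4)
# eye from side
g=get_image("side"); u,v=proj(g,[561,-168.7,77]); print(u,v); u,v=int(u),int(v); crop(g,u-50,v-40,u+50,v+40,8,"s5"); print(u-50,v-40)
```

```text
-53 -24 177.35647529931225 276.81588794558854
-53 -20 178.0449797159431 281.81546777775657
-53 -16 178.73013807230336 286.7907501689201
146 -24 407.591738325013 166.1159892265252
146 -20 407.70952431633145 170.97683229435773
146 -16 407.8267821459492 175.81587895744156
360.92758843377226 215.5779732852995
310 175
```

View pics/s5.png

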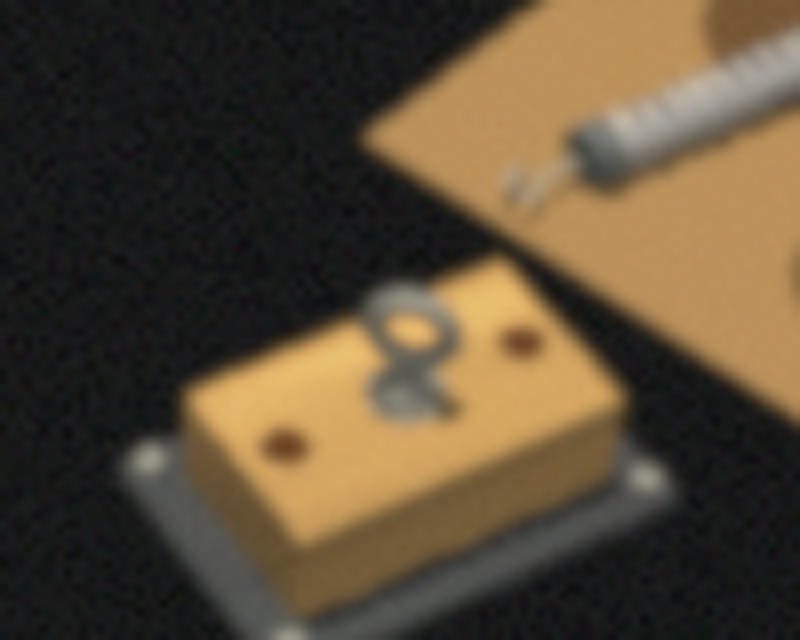

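```bash
python3 -c "
from h import *
go([411,-259,160],121)
go([411,-259,80],121)"
```

```text
row [-436.8 -128.    -1.6] [ -0.16  -0.09 -27.66] dist 455.2
row [-436.9 -127.7   78.4] [ -0.16  -0.09 -27.66] dist 461.9
```

arm_command --rows '[[[-12,-3,0,0,0,-1],[-35,-10,0,0,0,-2],[-65,-19,0,0,0,-4],[-100,-29,0,0,0,-6],[-137,-40,0,0,0,-9],[-174,-51,0,0,0,-11],[-211,-62,0,0,0,-14],[-248,-73,0,0,0,-17],[-285,-83,10,0,0,-19],[-320,-94,20,0,0,-21],[-352,-103,30,0,0,-23],[-382,-112,45,0,0,-25],[-407,-119,60,0,0,-26],[-425,-124,70,0,0,-27],[-437,-128,78,0,0,-27.7],[-437,-128,78,0,0,-27.7],[-437,-128,78,0,0,-27.7],[-437,-128,78,0,0,-27.7]]]'

```text
clock: 7.6
eef_pos: [412.3, -257.3, 80.7]
tool_rot: [3.141, -0.003, 2.113]
force: [0.5, -0.1, -1.7]
width: 7.3
```

Run:
```python
from h import *
g=get_image("side"); s=sensors.read_state(); print(s["eef_pos"],s["tool_rot"],s["width"],s["force"],s["torque"],s["qpos"])
crop(g,230,150,430,290,4,"s6"); np.savez("s6.npz",**g)
t=get_image("top"); crop(t,300,130,460,250,5,"t6"); np.savez("t6.npz",**t)
p0,r0=tool(s)
for y in(-53,40,146): 
    u,v=proj(g,p0+r0.apply([0,y,-20])); print("side",y,(u-230)*4,(v-150)*4)
    u,v=proj(t,p0+r0.apply([0,y,-20])); print("top",y,(u-300)*5,(v-130)*5)
```

```text
[ 412.72679763 -257.19855445   81.10058357] [ 3.14008924e+00 -2.17228397e-03  2.11424854e+00] 7.918443895438553 [ 0.13072708  1.09125927 -1.92469577] [0.00144545 0.03525075 0.0020824 ] [ 0.62932616  0.65043342 -0.18790335  2.09036003  0.27226705  0.42432003
  2.34411563]
side -53 405.16773638621567 531.8477788533478
top -53 518.8812921698423 608.9675259880291
side 40 459.2075558320714 397.8937167973844
top 40 430.54025269769824 469.0491352220879
side 146 512.8246645779836 264.9874712573269
top 146 331.3078012890733 311.88045126934423
```

View pics/s6.png

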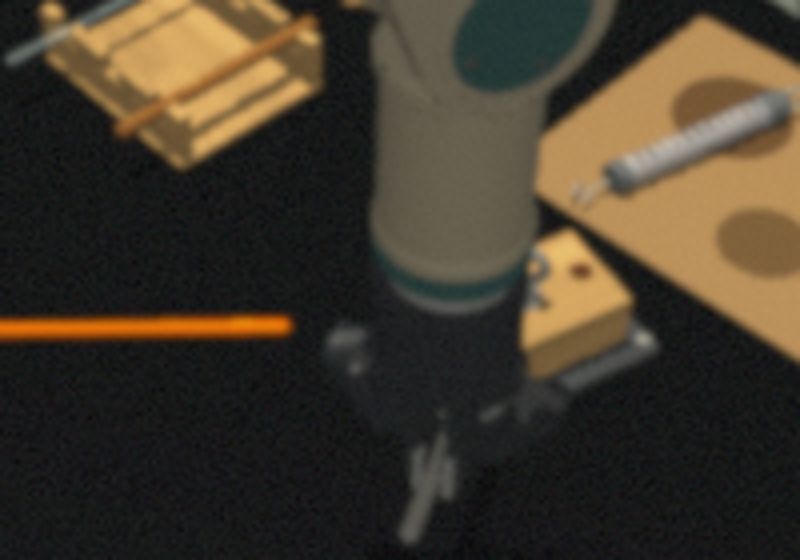

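View pics/t6.png

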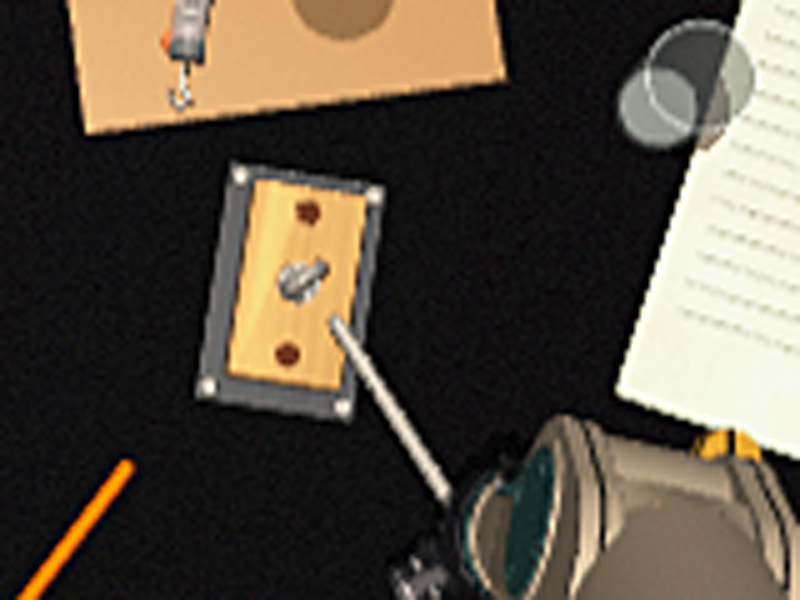

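Run:
```python
from h import *
t=dict(np.load("t6.npz")); p0,r0=tool()
for k in np.linspace(0.03,0.95,9):
    U=300+(334+k*113+.5)/5-.5; V=130+(319+k*178+.5)/5-.5
    c=[dep(t,u,int(round(V))) for u in range(int(U)-2,int(U)+4)]
    q=max(c,key=lambda p:p[2]); print(np.round(q,1),np.round(r0.inv().apply(q-p0),1))
```

```text
[ 532.5 -186.   106.2] [ -0.9 139.3 -24.7]
[ 518.2 -191.5  105.2] [  1.8 124.1 -23.7]
[ 506.5 -202.6  106.2] [ -1.7 108.5 -24.8]
[ 495.  -207.9  107. ] [ -0.2  95.8 -25.6]
[ 483.6 -213.6  105.4] [  0.8  83.1 -24. ]
[ 472.1 -218.9  106.4] [  2.2  70.6 -25. ]
[ 460.6 -229.9  107. ] [ -1.2  55.  -25.6]
[ 449.2 -235.8  103.9] [ -0.5  42.3 -22.6]
[ 437.8 -240.9  105.6] [  1.1  29.9 -24.3]
```

```bash
python3 -c "
from h import *
c,s=np.cos(np.radians(31)),np.sin(np.radians(31))
for d in(165,): go([561-d*c,-168.7-d*s,57.5],121)"
```

```text
row [-0.5  7.6 23.8] [ 0.09 -0.1   0.16] dist 25.0
```

arm_command --rows '[[[0,2,8,0,0,0.1],[-0.5,4,16,0,0,0.1],[-0.5,7.6,23.8,0.1,-0.1,0.1],[-0.5,7.6,23.8,0.1,-0.1,0.1],[-0.5,7.6,23.8,0.1,-0.1,0.1],[-0.5,7.6,23.8,0.1,-0.1,0.1]]]'

```text
clock: 8.2
eef_pos: [418.9, -254.8, 57.0]
tool_rot: [-3.14, -0.0, 2.111]
force: [-0.2, -0.2, -1.1]
width: 8.1
```

Run:
```python
from h import *
s=sensors.read_state(); print(s["eef_pos"],s["tool_rot"],s["width"],s["force"],s["torque"])
t=get_image("top"); crop(t,320,150,420,225,8,"t7"); np.savez("t7.npz",**t)
c,q=np.cos(np.radians(31)),np.sin(np.radians(31))
p0,r0=tool(s)
print("eye in tool",r0.inv().apply(np.array([561,-168.7,77])-p0))
for d in(92,): go([561-d*c,-168.7-d*q,57.5],121)
```

```text
[ 418.85459899 -254.79372661   56.9997503 ] [-3.14025205e+00 -3.11264818e-04  2.11128209e+00] 8.089278445378092 [-0.19904022 -0.15011439 -1.14401267] [-0.05744464  0.06116821  0.03018538]
eye in tool [  0.68676883 166.15661666 -20.22280555]
row [ 0.9 74.3 -0.4] [-0.06  0.01 -0.05] dist 74.3
```

View pics/t7.png

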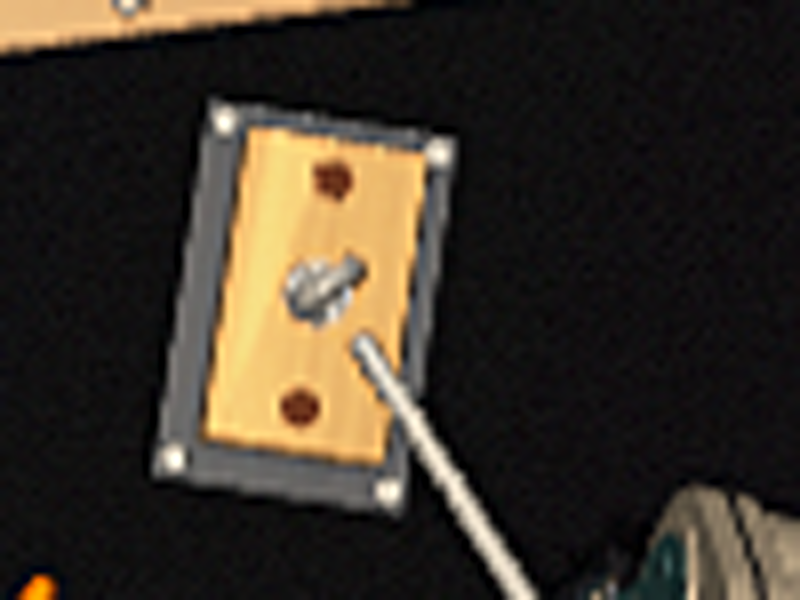

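Run:
```python
from h import *
t=dict(np.load("t7.npz")); p0,r0=tool()
im=t["pixels"].astype(float).sum(2)
# rod rows: intensity centroid over dark background / wood, use depth z>68
P=[]
for v in range(150,240):
  for u in range(340,400):
    if t["z_map"][v,u]>0:
      p=dep(t,u,v)
      if 66<p[2]<100: P.append(np.r_[p,u,v])
P=np.array(P)
eye=P[np.hypot(P[:,0]-561,P[:,1]+168.7)<22]; 
rod=P[(np.hypot(P[:,0]-561,P[:,1]+168.7)>=22)]
L=r0.inv().apply(rod[:,:3]-p0); k=(abs(L[:,0])<12)&(L[:,1]<150)&(L[:,1]>40);
print(len(eye),k.sum()); A=np.polyfit(L[k,1],L[k,0],1);print("rod lateral fit",A,"at eye",np.polyval(A,166), "rod tip y",L[k,1].max(), "z",L[k,2].mean())
E=r0.inv().apply(eye[:,:3]-p0);print("eye mean",E.mean(0),E.min(0),E.max(0)); 
w,V=np.linalg.eigh(np.cov(eye[:,:2].T));print("yaw",np.degrees(np.arctan2(V[1,1],V[0,1])))
# same by pixels on z plane: 
f=lambda x,y:(320+(x+.5)/8-.5,150+(y+.5)/8-.5)
for n,(x,y,z) in dict(rodfar=(535,598,77),tip=(360,345,77),ringL=(293,293,80),ringR=(362,264,85),wash=(320,293,50),blk=(315,296,48),h1=(333,180,48),h2=(299,407,48)).items(): 
  w=onz(t,*f(x,y),z);print(n,w.round(1),r0.inv().apply(w-p0).round(1))
```

```text
30 118
rod lateral fit [1.02462308e-03 1.11682654e+00] at eye 1.2869139718674432 rod tip y 144.304955559321 z -21.22696048429959
eye mean [  3.57773424 166.23498244 -30.8976768 ] [-10.83495265 145.24183608 -39.07262157] [ 16.86511788 172.05129481 -14.01125736]
yaw 119.97726762873549
rodfar [ 445.8 -241.9   77. ] [ -2.6  29.8 -19.8]
tip [ 539.1 -179.9   77. ] [  2.6 141.7 -19.9]
ringL [ 558.3 -155.3   80. ] [ 13.8 170.8 -23. ]
ringR [ 568.2 -180.3   85. ] [-12.7 166.4 -28. ]
wash [ 561.5 -168.7   50. ] [  0.7 166.7   7. ]
blk [ 560.6 -167.    48. ] [  2.6 166.8   9. ]
h1 [ 604.9 -174.7   48. ] [-26.7 200.8   9. ]
h2 [ 518.6 -160.2   48. ] [ 30.1 134.3   9.1]
```

arm_command --rows '[[[0,6,0,0,0,0],[0,12,0,0,0,0],[0,18,0,0,0,0],[0,23,0,0,0,0],[0,28,0,0,0,0],[0,33,0,0,0,0],[0,38,0,0,0,0],[0,38,0,0,0,0]]]'

```text
clock: 8.92
eef_pos: [452.9, -234.7, 57.3]
tool_rot: [3.141, 0.001, 2.112]
force: [0.1, 0.7, -0.8]
width: 8.3
```

Run:
```python
from h import *
s=sensors.read_state(); print(s["eef_pos"],s["tool_rot"],s["width"],s["force"],s["torque"])
t=get_image("top"); crop(t,320,150,420,225,8,"t8"); np.savez("t8.npz",**t)
```

```text
[ 452.93437305 -234.65209708   57.2552082 ] [3.14122371e+00 6.51360978e-04 2.11230791e+00] 8.265366516786324 [ 0.0924743   0.72880278 -0.80916713] [-0.05646026  0.02229161 -0.01568913]
```

View pics/t8.png

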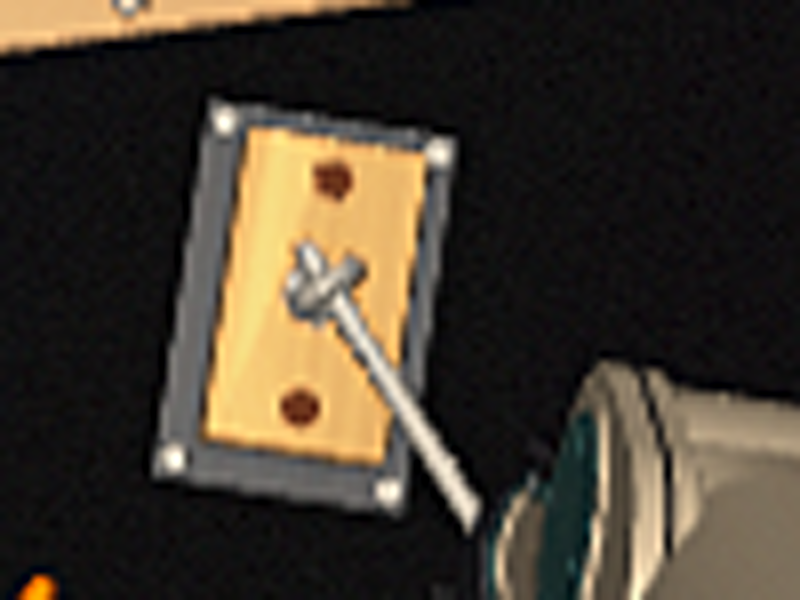

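arm_command --rows '[[[0,6,0,0,0,0],[0,12,0,0,0,0],[0,18,0,0,0,0],[0,24,0,0,0,0],[0,30,0,0,0,0],[0,36,0,0,0,0],[0,36,0,0,0,0],[0,36,0,0,0,0],[0,36,0,0,0,0]]]'

```text
clock: 9.72
eef_pos: [482.0, -217.2, 57.1]
tool_rot: [-3.14, -0.0, 2.111]
force: [0.0, -0.2, -1.3]
width: 7.8
```

Run:
```python
from h import *
s=sensors.read_state(); print(s["eef_pos"],s["tool_rot"],s["width"],s["force"],s["torque"],s["qpos"])
t=get_image("top"); crop(t,320,150,420,225,8,"t9")
p0,r0=tool(s)
print("eye in tool",r0.inv().apply(np.array([561,-168.7,77])-p0))
```

```text
[ 481.98952329 -217.16446267   57.07882501] [-3.14000206e+00 -4.49286074e-05  2.11065000e+00] 7.771248015445206 [ 0.02155598 -0.17684176 -1.2972649 ] [-0.04991589  0.06292008 -0.00773422] [ 0.47420796  0.72737496 -0.15865802  1.98861876  0.2494265   0.44499938
  2.23980767]
eye in tool [  0.96071781  92.65335335 -20.06853057]
```

View pics/t9.png

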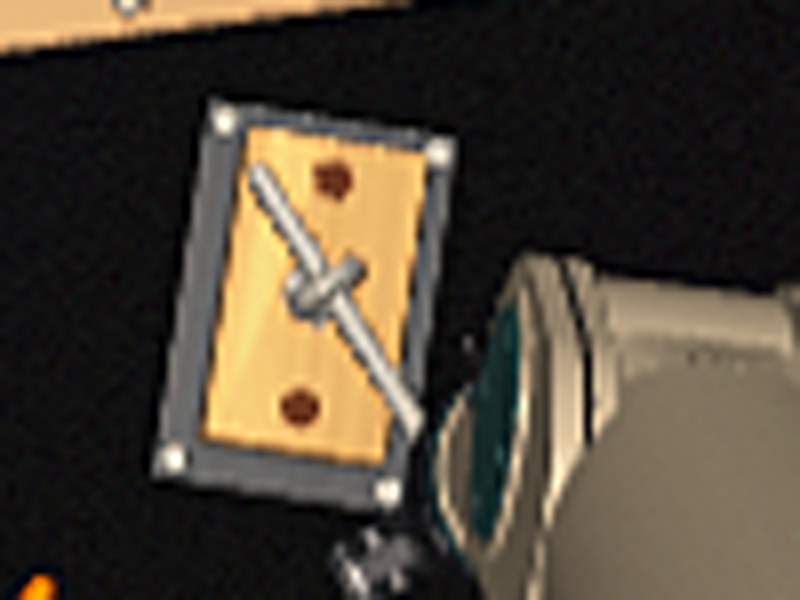

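```bash
cat >> h.py <<'E'
C=np.array([561,-168.7])
def rot_rows(phis,cy=None,cx=None,s=None):
    p0,r0=tool(s); e=r0.inv().apply(np.array([*C,p0[2]])-p0); cx=e[0] if cx is None else cx; cy=e[1] if cy is None else cy
    print("C in tool",e.round(2))
    print([[round(float(cx*(1-np.cos(a))+cy*np.sin(a)),1),round(float(cy*(1-np.cos(a))-cx*np.sin(a)),1),0,0,0,f] for f in phis for a in [np.radians(f)]])
def tq(s=None):
    s=s or sensors.read_state(); r=(np.array(s["eef_pos"])[:2]-C)/1000; F=s["force"]
    a=r[0]*F[1]-r[1]*F[0]
    print("t",s["clock"],"yaw",np.degrees(s["tool_rot"][2]).round(2),"hand ang",np.degrees(np.arctan2(r[1],r[0])).round(2),"rad",(np.hypot(*r)*1000).round(1),"z",s["eef_pos"][2].round(1),"F",np.round(F,2),"M",np.round(s["torque"],3),"rxF",a.round(3),"tot",(a+s["torque"][2]).round(3),"w",s["width"].round(1)); return a
E
python3 -c "
from h import *
tq();rot_rows([2,4,6,8,10,12,14,16])"
```

```text
Traceback (most recent call last):
  File "h.py", line 31, in tq
    print("t",s["clock"],"yaw",np.degrees(s["tool_rot"][2]).round(2),"hand ang",np.degrees(np.arctan2(r[1],r[0])).round(2),"rad",(np.hypot(*r)*1000).round(1),"z",s["eef_pos"][2].round(1),"F",np.round(F,2),"M",np.round(s["torque"],3),"rxF",a.round(3),"tot",(a+s["torque"][2]).round(3),"w",s["width"].round(1)); return a
                                                                                                                                                                                                                                                                                                ^^^^^^^^^^^^^^^^
AttributeError: 'float' object has no attribute 'round'
```

```bash
sed -i 's/s\["width"\].round(1)/round(float(s["width"]),1)/' h.py
python3 -c "
from h import *
tq();rot_rows([2,4,6,8,10,12,14,16])"
```

```text
t 9.7667 yaw 120.91 hand ang -148.47 rad 92.9 z 57.1 F [-0.07  1.08  0.13] M [-0.066  0.061 -0.019] rxF -0.089 tot -0.108 w 7.5
C in tool [ 1.   92.85 -0.15]
[[3.2, 0.0, 0, 0, 0, 2], [6.5, 0.2, 0, 0, 0, 4], [9.7, 0.4, 0, 0, 0, 6], [12.9, 0.8, 0, 0, 0, 8], [16.1, 1.2, 0, 0, 0, 10], [19.3, 1.8, 0, 0, 0, 12], [22.5, 2.5, 0, 0, 0, 14], [25.6, 3.3, 0, 0, 0, 16]]
```

arm_command --rows '[[[3.2,0,0,0,0,2],[6.5,0.2,0,0,0,4],[9.7,0.4,0,0,0,6],[12.9,0.8,0,0,0,8],[16.1,1.2,0,0,0,10],[19.3,1.8,0,0,0,12],[19.3,1.8,0,0,0,12],[19.3,1.8,0,0,0,12]]]'

```text
clock: 10.43
eef_pos: [473.7, -199.7, 57.2]
tool_rot: [-3.14, 0.0, 1.902]
force: [0.1, -0.1, -0.7]
width: 7.9
```

```bash
cat >> h.py <<'E'
import io,contextlib
def avg(n=8):
    T=[];M=[];F=[]
    for i in range(n):
        if i: get_image("side")
        s=sensors.read_state(); r=(np.array(s["eef_pos"])[:2]-C)/1000; f=s["force"]
        T.append(r[0]*f[1]-r[1]*f[0]);M.append(s["torque"][2]);F.append(f)
    with contextlib.nullcontext(): tq(s)
    print("avg rxF %.3f+-%.3f Mz %.3f+-%.3f"%(np.mean(T),np.std(T),np.mean(M),np.std(M)),"F",np.mean(F,0).round(2))
E
python3 -c "
from h import *
avg();rot_rows([2,4,6,8,10,12,14,16,18,20])"
```

```text
t 10.7833 yaw 108.93 hand ang -160.36 rad 92.4 z 57.1 F [-0.65  0.77 -1.72] M [-0.065  0.115 -0.004] rxF -0.087 tot -0.091 w 7.7
avg rxF -0.002+-0.048 Mz 0.014+-0.021 F [-0.04  0.01 -1.09]
C in tool [ 1.14e+00  9.24e+01 -8.00e-02]
[[3.2, 0.0, 0, 0, 0, 2], [6.4, 0.1, 0, 0, 0, 4], [9.7, 0.4, 0, 0, 0, 6], [12.9, 0.7, 0, 0, 0, 8], [16.1, 1.2, 0, 0, 0, 10], [19.2, 1.8, 0, 0, 0, 12], [22.4, 2.5, 0, 0, 0, 14], [25.5, 3.3, 0, 0, 0, 16], [28.6, 4.2, 0, 0, 0, 18], [31.7, 5.2, 0, 0, 0, 20]]
```

arm_command --rows '[[[3.2,0,0,0,0,2],[6.4,0.1,0,0,0,4],[9.7,0.4,0,0,0,6],[12.9,0.7,0,0,0,8],[16.1,1.2,0,0,0,10],[19.2,1.8,0,0,0,12],[22.4,2.5,0,0,0,14],[25.5,3.3,0,0,0,16],[25.5,3.3,0,0,0,16],[25.5,3.3,0,0,0,16]]]'

```text
clock: 11.62
eef_pos: [468.9, -174.2, 57.1]
tool_rot: [-3.141, 0.001, 1.624]
force: [0.8, 0.7, -1.3]
width: 7.9
```

```bash
python3 -c "
from h import *
avg();rot_rows([2,4,6,8,10,12,14,16,18,20])"
```

```text
t 11.9667 yaw 92.96 hand ang -176.51 rad 92.3 z 57.1 F [ 0.16  1.51 -1.53] M [0.276 0.009 0.14 ] rxF -0.138 tot 0.001 w 7.9
avg rxF -0.124+-0.049 Mz 0.133+-0.029 F [ 0.25  1.36 -1.14]
C in tool [ 8.600e-01  9.233e+01 -7.000e-02]
[[3.2, 0.0, 0, 0, 0, 2], [6.4, 0.2, 0, 0, 0, 4], [9.7, 0.4, 0, 0, 0, 6], [12.9, 0.8, 0, 0, 0, 8], [16.0, 1.3, 0, 0, 0, 10], [19.2, 1.8, 0, 0, 0, 12], [22.4, 2.5, 0, 0, 0, 14], [25.5, 3.3, 0, 0, 0, 16], [28.6, 4.3, 0, 0, 0, 18], [31.6, 5.3, 0, 0, 0, 20]]
```

arm_command --rows '[[[3.2,0,0,0,0,2],[6.4,0.2,0,0,0,4],[9.7,0.4,0,0,0,6],[12.9,0.8,0,0,0,8],[16,1.3,0,0,0,10],[19.2,1.8,0,0,0,12],[22.4,2.5,0,0,0,14],[25.5,3.3,0,0,0,16],[28.6,4.3,0,0,0,18],[28.6,4.3,0,0,0,18],[28.6,4.3,0,0,0,18]]]'

```text
clock: 12.88
eef_pos: [472.0, -145.6, 57.2]
tool_rot: [3.142, 0.001, 1.31]
force: [0.6, 0.9, -1.8]
width: 8.2
```

```bash
python3 -c "
from h import *
avg();rot_rows([2,4,6,8,10,12,14,16,18,20])
t=get_image('top'); crop(t,320,150,420,225,8,'t10')"
```

```text
t 13.2333 yaw 74.95 hand ang 165.51 rad 92.0 z 57.2 F [ 1.45  1.43 -2.6 ] M [ 0.249 -0.233  0.215] rxF -0.161 tot 0.054 w 7.7
avg rxF -0.143+-0.041 Mz 0.253+-0.025 F [ 0.92  1.37 -1.35]
C in tool [ 9.000e-01  9.202e+01 -1.000e-02]
[[3.2, 0.0, 0, 0, 0, 2], [6.4, 0.2, 0, 0, 0, 4], [9.6, 0.4, 0, 0, 0, 6], [12.8, 0.8, 0, 0, 0, 8], [16.0, 1.2, 0, 0, 0, 10], [19.2, 1.8, 0, 0, 0, 12], [22.3, 2.5, 0, 0, 0, 14], [25.4, 3.3, 0, 0, 0, 16], [28.5, 4.2, 0, 0, 0, 18], [31.5, 5.2, 0, 0, 0, 20]]
```

View pics/t10.png

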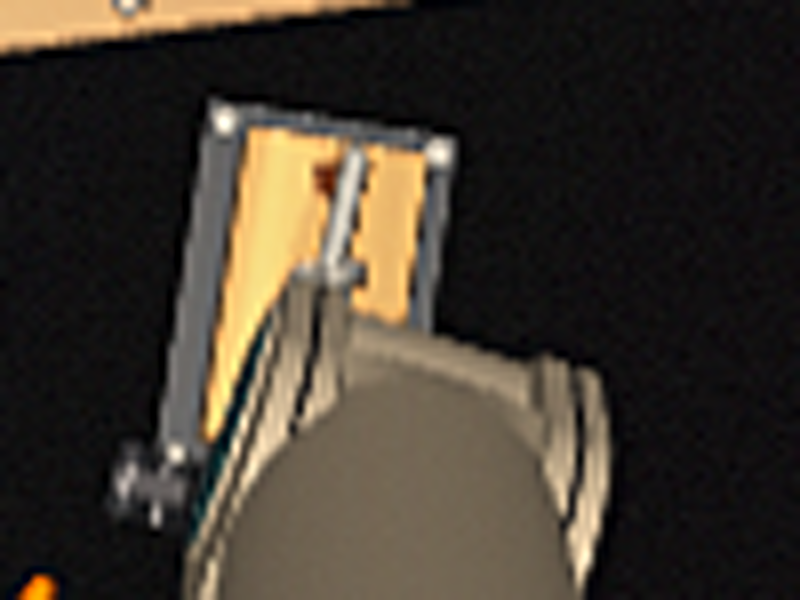

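arm_command --rows '[[[4.2,0,0,0,0,2],[8.4,0.2,0,0,0,4],[11.6,0.4,0,0,0,6],[14.8,0.8,0,0,0,8],[18,1.2,0,0,0,10],[18,1.2,0,0,0,10],[18,1.2,0,0,0,10]]]'

```text
clock: 13.87
eef_pos: [477.6, -129.3, 57.2]
tool_rot: [3.141, 0.002, 1.133]
force: [1.3, -2.1, -0.6]
width: 7.7
```

```bash
python3 -c "
from h import *
avg();rot_rows([2,4,6,8,10,12,14,16,18,20])"
```

```text
t 14.2167 yaw 64.91 hand ang 154.53 rad 92.3 z 57.2 F [ 0.77 -1.8  -1.89] M [-0.347 -0.191 -0.007] rxF 0.12 tot 0.113 w 8.0
avg rxF 0.109+-0.071 Mz 0.029+-0.041 F [ 1.02 -1.8  -1.3 ]
C in tool [-6.100e-01  9.226e+01  3.000e-02]
[[3.2, 0.1, 0, 0, 0, 2], [6.4, 0.3, 0, 0, 0, 4], [9.6, 0.6, 0, 0, 0, 6], [12.8, 1.0, 0, 0, 0, 8], [16.0, 1.5, 0, 0, 0, 10], [19.2, 2.1, 0, 0, 0, 12], [22.3, 2.9, 0, 0, 0, 14], [25.4, 3.7, 0, 0, 0, 16], [28.5, 4.7, 0, 0, 0, 18], [31.5, 5.8, 0, 0, 0, 20]]
```

arm_command --rows '[[[1.6,0,0,0,0,1],[3.2,0.1,0,0,0,2],[4.8,0.2,0,0,0,3],[6.4,0.3,0,0,0,4],[6.4,0.3,0,0,0,4]]]'

```text
clock: 14.63
eef_pos: [480.8, -122.8, 57.1]
tool_rot: [3.141, 0.001, 1.062]
force: [2.0, -3.5, -0.9]
width: 8.1
```

```bash
python3 -c "
from h import *
avg(6);rot_rows([1,2,3,4])"
```

```text
t 14.8833 yaw 60.94 hand ang 150.34 rad 92.4 z 57.1 F [ 1.81 -2.42 -1.85] M [-0.52  -0.327 -0.   ] rxF 0.111 tot 0.111 w 7.7
avg rxF 0.156+-0.049 Mz -0.028+-0.035 F [ 1.55 -2.83 -1.61]
C in tool [-9.600e-01  9.243e+01  1.000e-02]
[[1.6, 0.0, 0, 0, 0, 1], [3.2, 0.1, 0, 0, 0, 2], [4.8, 0.2, 0, 0, 0, 3], [6.4, 0.3, 0, 0, 0, 4]]
```

arm_command --rows '[[[1.6,0,0,0,0,1],[3.2,0.1,0,0,0,2],[4.8,0.2,0,0,0,3],[6.4,0.3,0,0,0,4],[6.4,0.3,0,0,0,4]]]'

```text
clock: 15.3
eef_pos: [484.1, -117.2, 57.1]
tool_rot: [3.142, 0.001, 0.993]
force: [1.4, -3.6, -1.6]
width: 7.9
```

```bash
python3 -c "
from h import *
avg(6);rot_rows([1,2,3,4])"
```

```text
t 15.55 yaw 56.94 hand ang 146.35 rad 92.5 z 57.1 F [ 2.14 -3.15 -1.84] M [-0.65  -0.381 -0.03 ] rxF 0.133 tot 0.103 w 7.9
avg rxF 0.156+-0.032 Mz -0.043+-0.028 F [ 2.1  -3.43 -1.9 ]
C in tool [-0.96 92.54 -0.  ]
[[1.6, 0.0, 0, 0, 0, 1], [3.2, 0.1, 0, 0, 0, 2], [4.8, 0.2, 0, 0, 0, 3], [6.5, 0.3, 0, 0, 0, 4]]
```

arm_command --rows '[[[1.6,0.1,0,0,0,1],[3.2,0.2,0,0,0,2],[4.8,0.3,0,0,0,3],[6.4,0.4,0,0,0,4],[6.4,0.4,0,0,0,4]]]'

```text
clock: 15.97
eef_pos: [487.8, -112.0, 57.0]
tool_rot: [-3.141, 0.001, 0.923]
force: [1.5, -3.4, -1.1]
width: 7.7
```

```bash
python3 -c "
from h import *
avg(5)"
```

```text
t 16.1667 yaw 52.94 hand ang 142.42 rad 92.6 z 57.1 F [ 1.73 -3.4  -1.32] M [-0.612 -0.321  0.06 ] rxF 0.152 tot 0.212 w 7.9
avg rxF 0.133+-0.043 Mz 0.045+-0.016 F [ 2.06 -3.41 -1.5 ]
```

arm_command --rows '[[[1.6,0.1,0,0,0,1],[3.2,0.2,0,0,0,2],[4.8,0.3,0,0,0,3],[6.4,0.4,0,0,0,4],[6.4,0.4,0,0,0,4]]]'

```text
clock: 16.58
eef_pos: [491.9, -107.0, 57.0]
tool_rot: [-3.141, 0.001, 0.853]
force: [1.0, -2.6, -0.7]
width: 7.9
```

```bash
python3 -c "
from h import *
avg(6)"
```

```text
t 16.8333 yaw 48.94 hand ang 138.46 rad 92.6 z 57.0 F [ 1.94 -3.48 -1.48] M [-0.467 -0.195 -0.003] rxF 0.122 tot 0.119 w 8.3
avg rxF 0.091+-0.030 Mz 0.030+-0.025 F [ 1.5  -2.65 -1.06]
```

arm_command --rows '[[[1.6,0.1,0,0,0,1],[3.2,0.2,0,0,0,2],[4.8,0.3,0,0,0,3],[6.4,0.4,0,0,0,4],[6.4,0.4,0,0,0,4]]]'

```text
clock: 17.25
eef_pos: [496.3, -102.4, 57.0]
tool_rot: [-3.141, 0.001, 0.783]
force: [0.6, -2.3, -1.8]
width: 7.6
```

```bash
python3 -c "
from h import *
avg(6)"
```

```text
t 17.5 yaw 44.95 hand ang 134.46 rad 92.6 z 57.0 F [ 0.59 -2.81 -2.03] M [-0.388  0.008  0.048] rxF 0.143 tot 0.191 w 7.8
avg rxF 0.106+-0.020 Mz 0.024+-0.021 F [ 0.28 -1.92 -1.68]
```

arm_command --rows '[[[1.6,0,0,0,0,1],[3.2,0.1,0,0,0,2],[4.8,0.1,0,0,0,3],[6.4,0.2,0,0,0,4],[6.4,0.2,0,0,0,4]]]'

```text
clock: 17.92
eef_pos: [501.0, -98.1, 57.0]
tool_rot: [-3.141, 0.001, 0.714]
force: [-0.4, -1.9, -1.6]
width: 8.0
```

```bash
python3 -c "
from h import *
avg(6)"
```

```text
t 18.1667 yaw 40.95 hand ang 130.48 rad 92.6 z 57.0 F [-0.13 -1.55 -1.24] M [-0.144  0.103  0.038] rxF 0.102 tot 0.141 w 7.9
avg rxF 0.120+-0.020 Mz 0.062+-0.027 F [-0.41 -1.53 -1.31]
```

arm_command --rows '[[[1.6,0,0,0,0,1],[3.2,0.1,0,0,0,2],[4.8,0.1,0,0,0,3],[6.4,0.2,0,0,0,4],[6.4,0.2,0,0,0,4]]]'

```text
clock: 18.58
eef_pos: [506.1, -94.1, 57.0]
tool_rot: [-3.141, 0.001, 0.644]
force: [-0.2, -1.1, -1.2]
width: 8.0
```

```bash
python3 -c "
from h import *
avg(6)"
```

```text
t 18.8333 yaw 36.95 hand ang 126.51 rad 92.6 z 57.0 F [-1.04 -0.38 -0.61] M [-0.098  0.163  0.056] rxF 0.098 tot 0.154 w 7.9
avg rxF 0.084+-0.042 Mz 0.055+-0.038 F [-0.5  -0.85 -1.28]
```

arm_command --rows '[[[1.6,0,0,0,0,1],[3.2,0.1,0,0,0,2],[4.8,0.1,0,0,0,3],[6.4,0.2,0,0,0,4],[6.4,0.2,0,0,0,4]]]'

```text
clock: 19.25
eef_pos: [511.4, -90.5, 57.0]
tool_rot: [3.142, 0.001, 0.574]
force: [-1.8, -0.7, -1.9]
width: 8.2
```

```bash
python3 -c "
from h import *
avg(6)
t=get_image('top'); crop(t,320,150,420,225,8,'t11')"
```

```text
t 19.5 yaw 32.95 hand ang 122.52 rad 92.6 z 57.0 F [-1.32 -0.62 -1.73] M [-0.034  0.256  0.048] rxF 0.134 tot 0.183 w 7.8
avg rxF 0.095+-0.044 Mz 0.082+-0.025 F [-0.97 -0.39 -1.91]
```

View pics/t11.png

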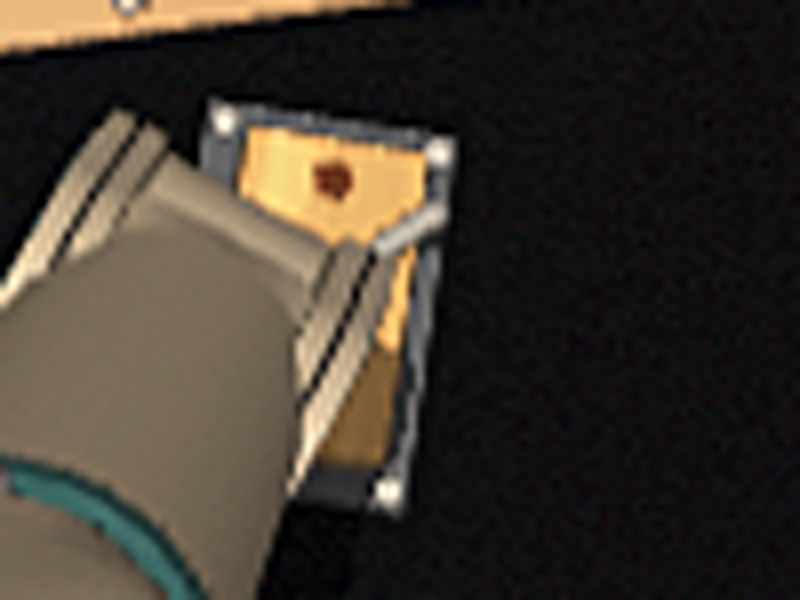

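Rod still in the loop, tip at about (440,212) of the crop. Drag only so far (~0.18 N m); continuing.

arm_command --rows '[[[1.6,0,0,0,0,1],[3.2,0.1,0,0,0,2],[4.8,0.1,0,0,0,3],[6.4,0.2,0,0,0,4],[6.4,0.2,0,0,0,4]]]'

```text
clock: 19.97
eef_pos: [516.9, -87.2, 57.0]
tool_rot: [3.141, 0.001, 0.504]
force: [-2.4, -0.5, -1.4]
width: 7.5
```

```bash
python3 -c "
from h import *
avg(6)"
```

```text
t 20.2167 yaw 28.95 hand ang 118.58 rad 92.7 z 57.0 F [-0.57 -0.6  -2.16] M [0.057 0.225 0.055] rxF 0.073 tot 0.127 w 8.2
avg rxF 0.118+-0.061 Mz 0.066+-0.030 F [-1.31 -0.26 -1.32]
```

arm_command --rows '[[[1.6,0,0,0,0,1],[3.2,0.1,0,0,0,2],[4.8,0.1,0,0,0,3],[6.4,0.2,0,0,0,4],[6.4,0.2,0,0,0,4]]]'

```text
clock: 20.63
eef_pos: [522.3, -84.4, 56.9]
tool_rot: [3.141, 0.002, 0.434]
force: [-2.3, -1.1, -1.9]
width: 7.7
```

```bash
python3 -c "
from h import *
avg(6)"
```

```text
t 20.8833 yaw 24.94 hand ang 114.74 rad 92.7 z 57.0 F [-1.14 -0.27 -1.89] M [-0.065  0.521  0.167] rxF 0.107 tot 0.274 w 8.3
avg rxF 0.219+-0.059 Mz 0.147+-0.039 F [-2.21 -0.86 -1.66]
```

arm_command --rows '[[[0.8,0,0,0,0,0.5],[1.6,0,0,0,0,1],[2.4,0,0,0,0,1.5],[2.4,0,0,0,0,1.5]]]'

```text
clock: 21.22
eef_pos: [524.4, -83.4, 57.0]
tool_rot: [3.141, 0.001, 0.408]
force: [-2.4, -1.3, -1.3]
width: 8.0
```

```bash
python3 -c "
from h import *
avg(10)"
```

```text
t 21.6667 yaw 23.44 hand ang 113.2 rad 92.8 z 57.0 F [-3.5  -0.93 -2.33] M [-0.109  0.711  0.109] rxF 0.332 tot 0.441 w 7.9
avg rxF 0.290+-0.043 Mz 0.128+-0.034 F [-3.07 -0.79 -1.52]
```

arm_command --rows '[[[0.8,0,0,0,0,0.5],[1.6,0,0,0,0,1],[2.4,0,0,0,0,1.5],[2.4,0,0,0,0,1.5]]]'

```text
clock: 22.0
eef_pos: [526.7, -82.5, 56.9]
tool_rot: [3.141, 0.001, 0.382]
force: [-3.9, -1.5, -1.8]
width: 8.4
```

```bash
python3 -c "
from h import *
avg(10)"
```

```text
t 22.45 yaw 21.94 hand ang 111.69 rad 92.8 z 57.0 F [-4.37 -0.99 -0.7 ] M [-0.209  0.775  0.195] rxF 0.411 tot 0.606 w 8.0
avg rxF 0.372+-0.061 Mz 0.136+-0.036 F [-3.86 -1.14 -1.82]
```

arm_command --rows '[[[0.8,0,0,0,0,0.5],[1.6,0,0,0,0,1],[2.2,0,0,0,0,1.3],[2.2,0,0,0,0,1.3],[2.2,0,0,0,0,1.3]]]'

```text
clock: 22.87
eef_pos: [528.6, -81.7, 57.0]
tool_rot: [3.141, 0.001, 0.36]
force: [-4.6, -1.5, -1.7]
width: 8.2
```

```bash
python3 -c "
from h import *
avg(10)"
```

```text
t 23.3167 yaw 20.63 hand ang 110.36 rad 92.8 z 57.0 F [-4.03 -1.63 -2.31] M [-0.266  1.053  0.058] rxF 0.404 tot 0.462 w 7.8
avg rxF 0.445+-0.037 Mz 0.103+-0.041 F [-4.57 -1.47 -2.07]
```

arm_command --rows '[[[0.8,0,0,0,0,0.5],[1.6,0,0,0,0,1],[2.4,0,0,0,0,1.5],[3.2,0,0,0,0,2],[3.2,0,0,0,0,2]]]'

```text
clock: 23.73
eef_pos: [531.6, -80.6, 56.9]
tool_rot: [3.141, 0.002, 0.325]
force: [-6.1, -1.0, -2.8]
width: 7.8
```

```bash
python3 -c "
from h import *
avg(10)"
```

```text
t 24.1833 yaw 18.62 hand ang 108.48 rad 92.9 z 57.0 F [-6.18 -1.35 -1.71] M [-0.225  1.118  0.196] rxF 0.584 tot 0.78 w 7.8
avg rxF 0.519+-0.046 Mz 0.162+-0.021 F [-5.39 -1.5  -2.05]
```

arm_command --rows '[[[0.8,0,0,0,0,0.5],[1.3,0,0,0,0,0.8],[1.3,0,0,0,0,0.8],[1.3,0,0,0,0,0.8]]]'

```text
clock: 24.52
eef_pos: [532.7, -80.2, 56.9]
tool_rot: [3.141, 0.002, 0.311]
force: [-4.8, -1.9, -1.6]
width: 7.6
```

```bash
python3 -c "
from h import *
avg(12)"
```

```text
t 25.0667 yaw 17.82 hand ang 107.77 rad 92.9 z 56.9 F [-5.81 -1.97 -2.8 ] M [-0.3    1.081  0.17 ] rxF 0.57 tot 0.74 w 7.7
avg rxF 0.513+-0.037 Mz 0.178+-0.041 F [-5.25 -1.71 -1.89]
```

```bash
python3 -c "
from h import *
p0,r0=tool()
e=r0.inv().apply(np.array([*C,p0[2]])-p0); print(e)
for f in (-3,-6,-9,-14,-19,-24,-29,-34,-38):
  a=np.radians(f); k=min(1,-f/30)
  # want C in new tool frame=(1.0*k+(1-k)*e0, 92.6)
  c=np.array([e[0]+(1.0-e[0])*k,e[1]]); 
  rc=np.array([c[0]*np.cos(a)-c[1]*np.sin(a),c[0]*np.sin(a)+c[1]*np.cos(a)])
  print((e[:2]-rc).round(1).tolist(),f)
"
```

```text
[-7.84608095e-02  9.29499193e+01  1.53209440e-02]
[-5.0, 0.1] -3
[-9.9, 0.5] -6
[-14.9, 1.2] -9
[-23.0, 2.9] -14
[-30.9, 5.3] -19
[-38.6, 8.4] -24
[-46.0, 12.1] -29
[-52.9, 16.5] -34
[-58.1, 20.3] -38
```

arm_command --rows '[[[-5,0.1,0,0,0,-3],[-9.9,0.5,0,0,0,-6],[-14.9,1.2,0,0,0,-9],[-23,2.9,0,0,0,-14],[-30.9,5.3,0,0,0,-19],[-38.6,8.4,0,0,0,-24],[-46,12.1,0,0,0,-29],[-52.9,16.5,0,0,0,-34],[-58.1,20.3,0,0,0,-38],[-58.1,20.3,0,0,0,-38],[-58.1,20.3,0,0,0,-38]]]'

```text
clock: 25.98
eef_pos: [486.2, -117.5, 57.7]
tool_rot: [3.138, -0.001, 0.971]
force: [-0.1, 1.2, -1.1]
width: 7.9
```

```bash
python3 -c "
from h import *
avg(5)
t=get_image('top'); crop(t,320,150,420,225,8,'t12'); p0,r0=tool(); print(r0.inv().apply(np.array([*C,77])-p0))
g=get_image('side'); crop(g,310,165,410,240,8,'s12')"
```

```text
t 26.1833 yaw 55.82 hand ang 145.62 rad 92.1 z 57.2 F [-0.15 -1.13 -1.09] M [0.033 0.099 0.032] rxF 0.093 tot 0.126 w 7.8
avg rxF 0.008+-0.056 Mz 0.001+-0.043 F [-0.27  0.09 -1.29]
[ -0.21896718  92.29433014 -19.81422523]
```

View pics/t12.png

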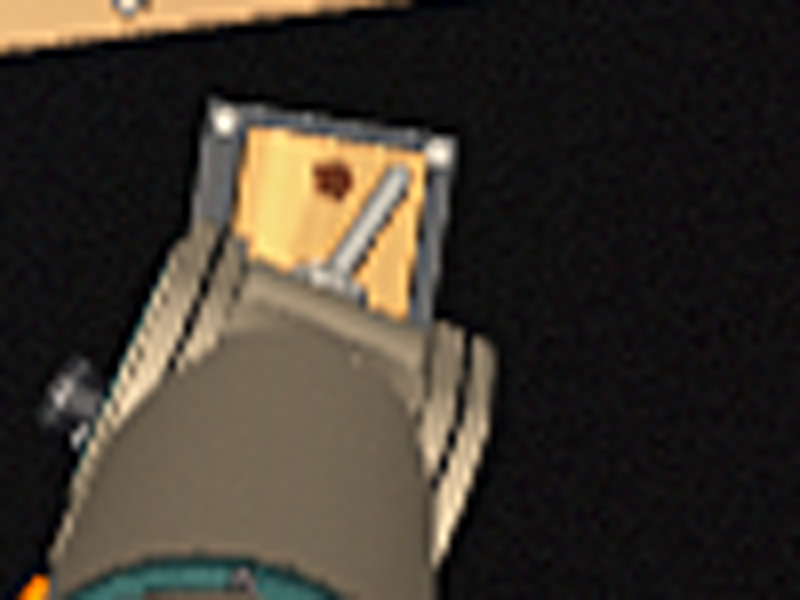

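View pics/s12.png

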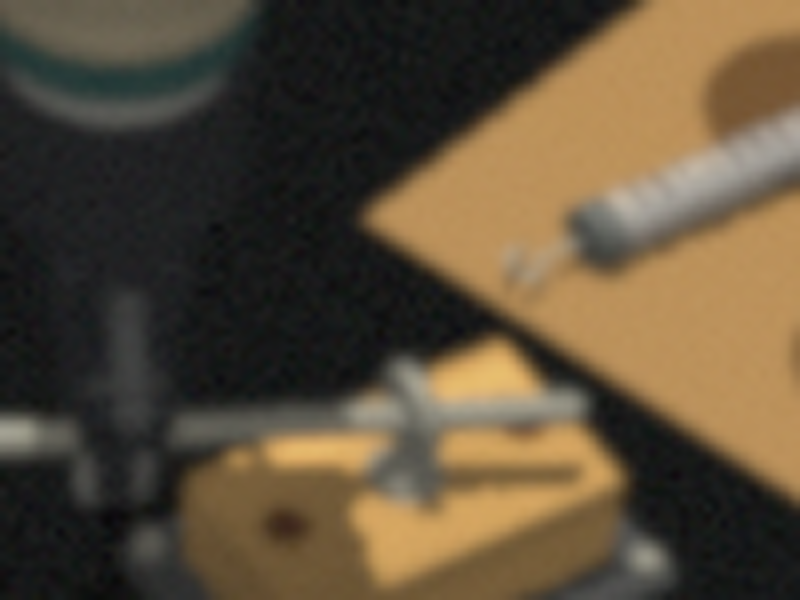

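arm_command --rows '[[[0.5,-5,0,0,0,0],[0.5,-11,0,0,0,0],[0.5,-17,0,0,0,0],[0.5,-24,0,0,0,0],[0.5,-31,0,0,0,0],[0.5,-38,0,0,0,0],[0.5,-45,0,0,0,0],[0.5,-52,0,0,0,0],[0.5,-59,0,0,0,0],[0.5,-66,0,0,0,0],[0.5,-70,0,0,0,0],[0.5,-70,0,0,0,0],[0.5,-70,0,0,0,0]]]'

```text
clock: 27.37
eef_pos: [426.5, -77.5, 57.2]
tool_rot: [3.141, 0.001, 0.975]
force: [0.1, -0.8, -0.9]
width: 7.7
```

```bash
python3 -c "
from h import *
avg(3)
t=get_image('top'); crop(t,320,150,420,225,8,'t13'); 
g=get_image('side'); crop(g,310,165,410,240,8,'s13');s=sensors.read_state();print(s['eef_pos'],s['qpos'])"
```

```text
t 27.4667 yaw 55.82 hand ang 145.87 rad 162.0 z 57.2 F [-0.11 -0.22 -1.61] M [0.009 0.017 0.021] rxF 0.039 tot 0.06 w 8.0
avg rxF 0.044+-0.047 Mz 0.013+-0.008 F [ 0.   -0.33 -1.29]
[426.84471629 -77.81553804  57.12769351] [ 0.03232139  0.66428195  0.12010497  2.2454731  -0.30414717  0.24611044
  1.39695931]
```

View pics/s13.png

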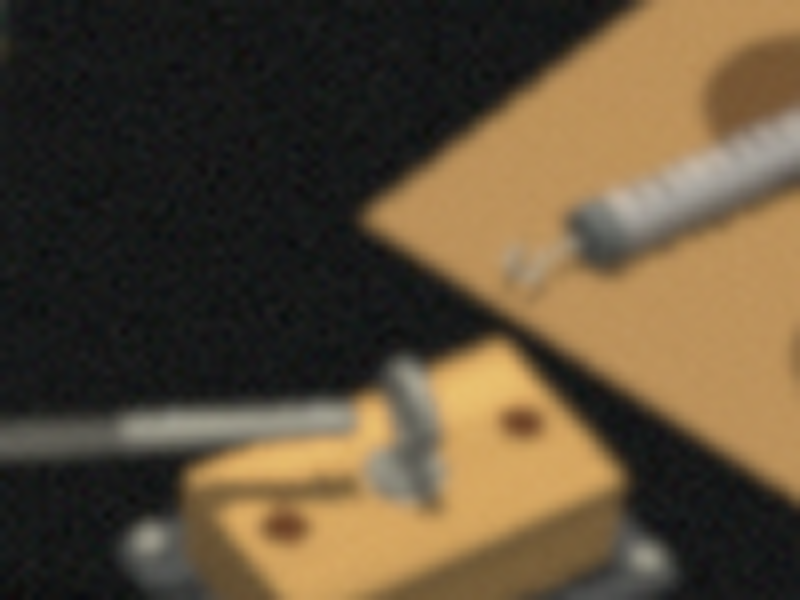

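arm_command --rows '[[[0,0,-8,0,0,0],[0,0,-20,0,0,0],[0,0,-36,0,0,0],[0,0,-56,0,0,0],[0,0,-78,0,0,0],[0,0,-96,0,0,0],[0,0,-103,0,0,0],[0,0,-103,0,0,0],[0,0,-103,0,0,0]]]'

```text
clock: 28.32
eef_pos: [426.4, -77.3, 160.1]
tool_rot: [3.142, 0.001, 0.975]
force: [0.6, -0.0, -0.8]
width: 7.8
```

```bash
python3 -c "
from h import *
go([515,185.2,150],93.3)
s=sensors.read_state();print(s['eef_pos'],s['qpos'])
g=get_image('side'); crop(g,300,165,400,240,8,'s14'); print(s['force'])"
```

```text
row [267.  -74.    9.9] [-1.000e-02  3.000e-02 -3.745e+01] dist 277.3
[426.36445477 -77.33007805 160.10407313] [-0.07244365  0.4583717   0.25851218  2.17608739 -0.22392859  0.53159808
  1.32902374]
[ 0.56254102 -0.03868923 -0.80578146]
```

View pics/s14.png

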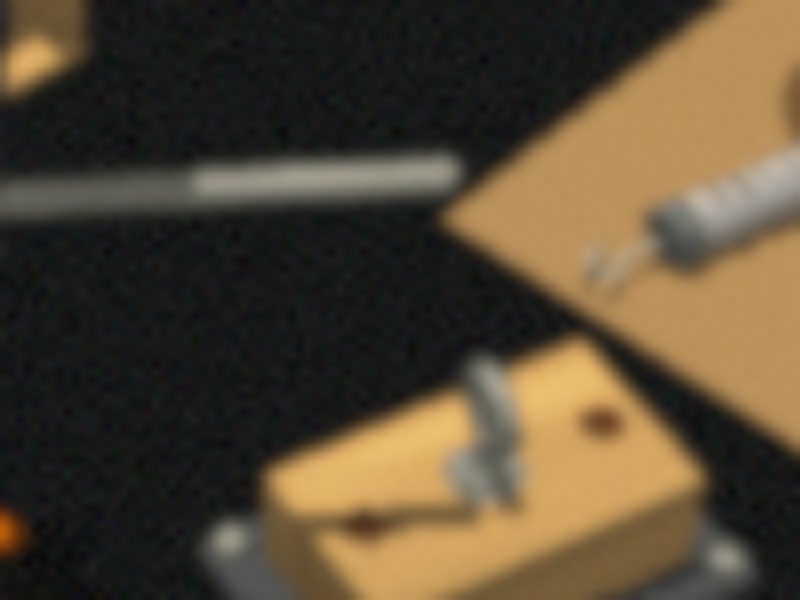

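Rod is clear of the eye. Moving to above the rack.

arm_command --rows '[[[10,-3,0,0,0,-2],[30,-8,0,0,0,-5],[58,-16,0,0,0,-9],[90,-25,2,0,0,-13],[122,-34,4,0,0,-18],[154,-43,6,0,0,-22],[186,-51,8,0,0,-27],[216,-60,10,0,0,-31],[242,-67,10,0,0,-34],[259,-72,10,0,0,-36.5],[267,-74,10,0,0,-37.5],[267,-74,10,0,0,-37.5],[267,-74,10,0,0,-37.5],[267,-74,10,0,0,-37.5]]]'

```text
clock: 29.53
eef_pos: [514.3, 183.0, 149.4]
tool_rot: [-3.139, 0.002, 1.627]
force: [-0.4, 0.1, -0.9]
width: 8.1
```

Run:
```python
from h import *
g=get_image("wrist");s=sensors.read_state();print(s['eef_pos'],s['tool_rot'])
cv2.imwrite("pics/w15.png",g["pixels"][:,:,::-1]);np.savez("w15.npz",**g)
t=get_image("top");crop(t,200,140,300,240,6,"t15");np.savez("t15.npz",**t)
p0,r0=tool(s)
for v in range(170,350,20):
  q=max([dep(g,u,v) for u in range(309,322)],key=lambda p:p[2]); print(v,np.round(r0.inv().apply(q-p0),1))
go([515,185.2,45],93.3)
go([515,185.2,20.5],93.3)
```

```text
[514.53749827 182.96177937 149.58211464] [-3.13951640e+00  1.97303750e-03  1.62631341e+00]
170 [ -0.  -51.8 -24.2]
190 [  -0.6  -73.8 -142.6]
210 [ -2.4 -35.7 -24.2]
230 [  1.2 -27.  -23.9]
250 [ -1.7 -17.9 -23.7]
270 [ -2.6  -8.6 -23.7]
290 [ -1.3   0.7 -24.3]
310 [ -0.   11.5 -23.4]
330 [ -0.5  21.9 -23.6]
row [  2.2   0.6 104.8] [-0.09  0.1  -0.11] dist 104.8
row [  2.3   0.6 129.3] [-0.09  0.1  -0.11] dist 129.3
```

View pics/w15.png

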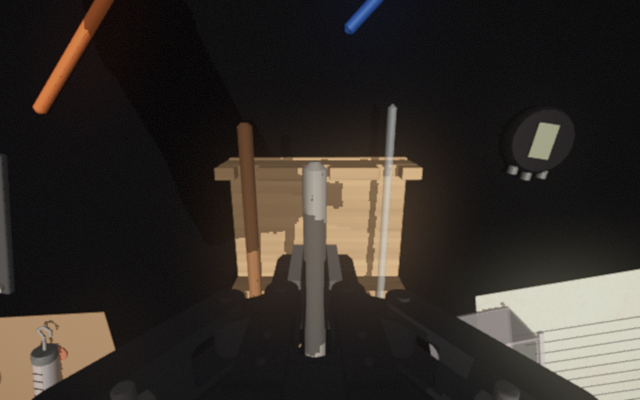

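View pics/t15.png

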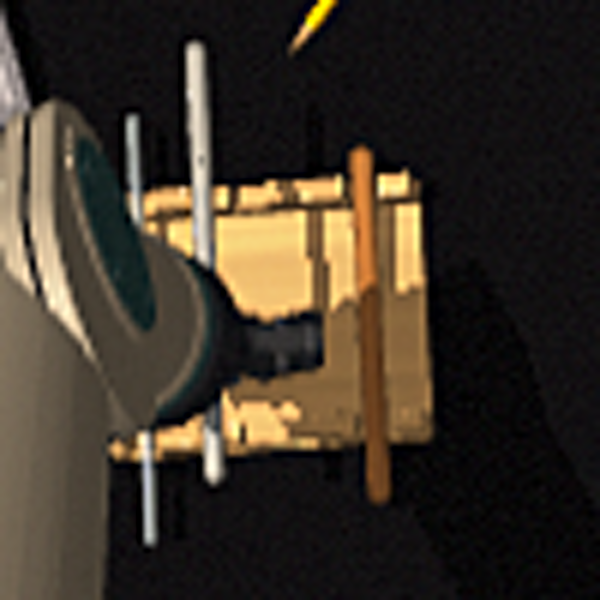

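arm_command --rows '[[[2.3,0.6,10,0,0,-0.1],[2.3,0.6,28,0,0,-0.1],[2.3,0.6,50,0,0,-0.1],[2.3,0.6,72,0,0,-0.1],[2.3,0.6,90,0,0,-0.1],[2.3,0.6,100,0,0,-0.1],[2.3,0.6,105,0,0,-0.1],[2.3,0.6,105,0,0,-0.1],[2.3,0.6,105,0,0,-0.1]]]'

```text
clock: 30.38
eef_pos: [515.9, 187.2, 45.2]
tool_rot: [-3.141, 0.0, 1.631]
force: [-0.5, -0.1, -1.7]
width: 8.0
```

Run:
```python
from h import *
g=get_image("wrist");s=sensors.read_state();print(s['eef_pos'],s['tool_rot'],s['force'])
cv2.imwrite("pics/w16.png",g["pixels"][:,:,::-1])
go([515,185.2,20.5],93.3,s)
```

```text
[516.19794463 187.41597487  45.63629484] [3.14082470e+00 1.43607740e-04 1.63056984e+00] [ 0.69037273 -0.50945697 -0.70723849]
row [-2.1 -1.3 25.1] [0.04 0.01 0.12] dist 25.3
```

View pics/w16.png

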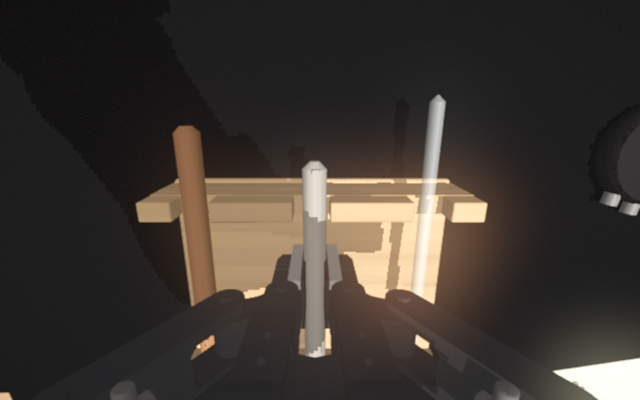

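arm_command --rows '[[[-2.1,-1.3,0,0,0,0.1],[-2.1,-1.3,5,0,0,0.1],[-2.1,-1.3,10,0,0,0.1],[-2.1,-1.3,15,0,0,0.1],[-2.1,-1.3,19,0,0,0.1],[-2.1,-1.3,22,0,0,0.1],[-2.1,-1.3,24.5,0,0,0.1],[-2.1,-1.3,25,0,0,0.1],[-2.1,-1.3,25,0,0,0.1],[-2.1,-1.3,25,0,0,0.1]]]'

```text
clock: 31.27
eef_pos: [514.0, 185.1, 20.3]
tool_rot: [-3.14, 0.001, 1.629]
force: [-2.2, -0.3, 6.0]
width: 7.6
```

Run:
```python
from h import *
g=get_image("wrist");s=sensors.read_state();print(s['eef_pos'],s['tool_rot'],s['force'])
cv2.imwrite("pics/w17.png",g["pixels"][:,:,::-1])
```

```text
[513.98689798 185.04224214  20.30837477] [-3.14034389e+00  6.01250002e-04  1.62924417e+00] [-1.89708238 -0.95658072  5.04165678]
```

View pics/w17.png

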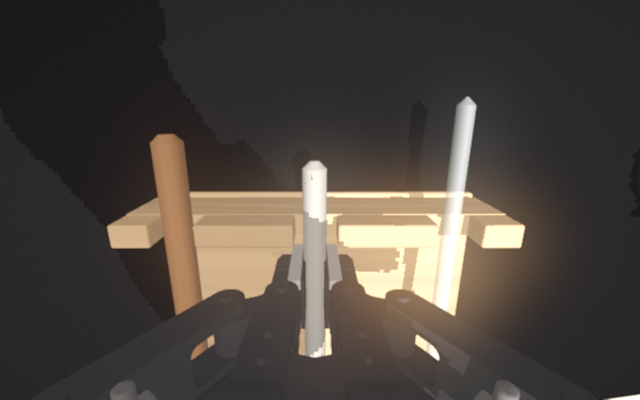

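Rod sits in the notch (col 315, between notch edges 296 and 336), floor contact about 6 N. Release to a partial opening and lift.

arm_command --rows '[[[0,0,0,0,0,0],[0,0,0,0,0,0],[0,0,0,0,0,0],[0,0,0,0,0,0],[0,0,0,0,0,0],[0,0,0,0,0,0],[0,0,0,0,0,0],[0,0,-5,0,0,0],[0,0,-15,0,0,0],[0,0,-30,0,0,0],[0,0,-50,0,0,0],[0,0,-75,0,0,0],[0,0,-105,0,0,0],[0,0,-140,0,0,0],[0,0,-175,0,0,0],[0,0,-200,0,0,0],[0,0,-200,0,0,0],[0,0,-200,0,0,0]]]' --claw 0.05

```text
clock: 32.82
eef_pos: [515.3, 185.6, 222.3]
tool_rot: [3.138, -0.001, 1.629]
force: [-0.6, 0.2, 0.9]
width: 44.7
```

Run:
```python
from h import *
g=get_image("wrist");s=sensors.read_state();print(s['eef_pos'],s['tool_rot'],s['force'],s["width"])
cv2.imwrite("pics/w18.png",g["pixels"][:,:,::-1]);np.savez("w18.npz",**g)
g=get_image("side"); crop(g,220,120,420,260,4,"s18");np.savez("s18.npz",**g)
```

```text
[514.2255655  185.20555244 220.67086353] [3.14136923e+00 3.51368816e-05 1.62911474e+00] [ 0.45843541 -0.45746942 -0.90356616] 44.58159801322311
```

View pics/w18.png

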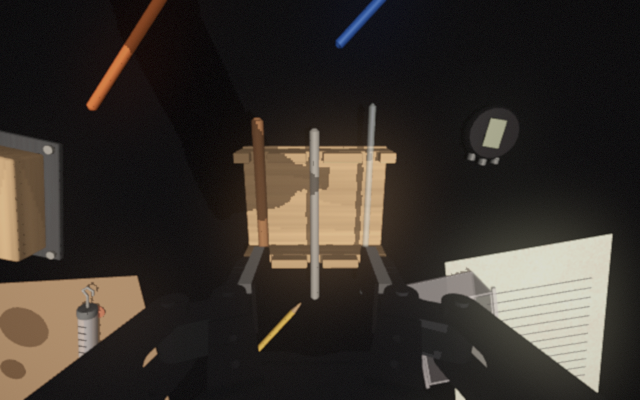

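View pics/s18.png

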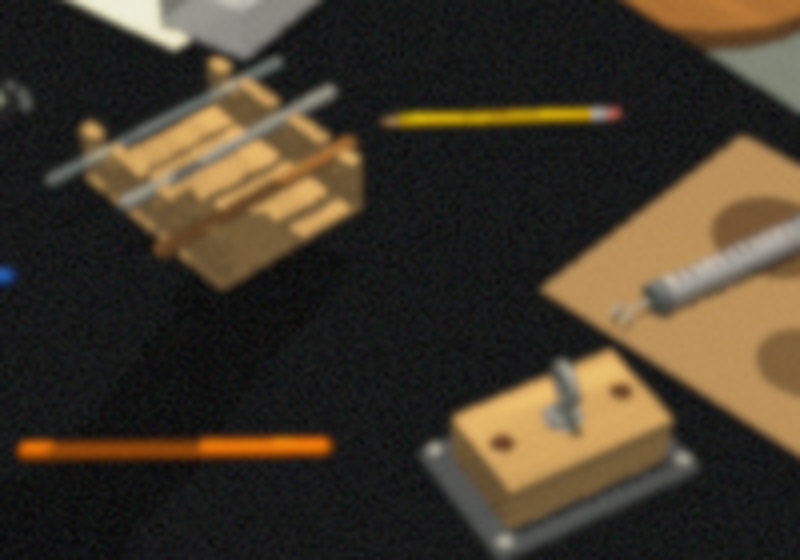

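Run:
```python
from h import *
g=dict(np.load("w18.npz"))
a=onz(g,314,130,39);b=onz(g,315,298,39);print(a,b,(a+b)/2,np.linalg.norm(a-b))
print([dep(g,314,v)[2].round(1) for v in(140,180,220,240,280)])
# board tops: depth scan along column 285 and 345
for u in(285,345):
  q=[(v,*dep(g,u,v)[[0,2]].round(1)) for v in range(140,275)]
  print(u,[(v,x,z) for v,x,z in q if 45<z<51])
t=get_image("top");crop(t,300,130,420,250,5,"t19")
P=np.array([dep(t,u,v) for v in range(165,205) for u in range(340,380)])
e=P[(P[:,2]>66)&(P[:,2]<100)&(np.hypot(P[:,0]-561,P[:,1]+168.7)<22)]
w,V=np.linalg.eigh(np.cov(e[:,:2].T));print("eye plane yaw",np.degrees(np.arctan2(V[1,1],V[0,1])),len(e))
```

```text
[461.65184602 181.52499611  39.        ] [659.00962046 193.90066799  39.        ] [560.33073324 187.71283205  39.        ] 197.74541306130456
[np.float64(44.5), np.float64(44.6), np.float64(44.4), np.float64(43.2), np.float64(43.4)]
285 [(153, np.float64(485.7), np.float64(46.5)), (154, np.float64(486.4), np.float64(48.6)), (155, np.float64(487.3), np.float64(49.5)), (156, np.float64(488.5), np.float64(48.2)), (157, np.float64(489.6), np.float64(47.7)), (158, np.float64(490.7), np.float64(47.0)), (159, np.float64(491.6), np.float64(47.9)), (160, np.float64(492.6), np.float64(48.3)), (161, np.float64(493.5), np.float64(49.1)), (162, np.float64(494.7), np.float64(48.0)), (259, np.float64(605.2), np.float64(46.4)), (260, np.float64(606.2), np.float64(46.9)), (261, np.float64(606.5), np.float64(48.7)), (262, np.float64(607.6), np.float64(49.0)), (263, np.float64(609.9), np.float64(47.1)), (264, np.float64(610.6), np.float64(48.0)), (265, np.float64(612.3), np.float64(47.3)), (266, np.float64(612.8), np.float64(48.7)), (267, np.float64(614.6), np.float64(47.7))]
345 [(153, np.float64(482.
[... 193 characters left out ...]
.8)), (158, np.float64(487.1), np.float64(48.3)), (159, np.float64(488.2), np.float64(47.6)), (160, np.float64(489.2), np.float64(47.4)), (161, np.float64(490.1), np.float64(48.3)), (162, np.float64(491.2), np.float64(47.8)), (258, np.float64(600.8), np.float64(45.1)), (259, np.float64(601.4), np.float64(46.4)), (260, np.float64(601.8), np.float64(48.0)), (261, np.float64(602.4), np.float64(49.4)), (262, np.float64(603.7), np.float64(49.2)), (263, np.float64(606.2), np.float64(46.7)), (264, np.float64(607.0), np.float64(47.6)), (265, np.float64(607.3), np.float64(49.4)), (266, np.float64(609.5), np.float64(47.8)), (267, np.float64(611.0), np.float64(47.2))]
eye plane yaw 73.56942479276378 33
```

Run:
```python
from h import *
print(sensors.read_state()["clock"]); print(order.finish_job())
```

```text
32.9667
the job is handed in; nothing more can be done
None
```

I took the steel rod from the middle notch, put it through the eye's loop and turned the eye clockwise until it was snug. I then drew the rod out, laid it back in its notch and handed the job in at about 33 s. No verdict is reported.

**Torque:** The wrist sensor read about 0.1 to 0.18 N m of thread drag while the eye turned. After the collar bore on the washer the reading climbed to about 0.69 N m, averaged, and held there for over 0.5 s. Single readings are noisy, with torque about 0.05 N m either way. I don't know whether the 0.4 to 1.0 N m limits include thread drag. The load on the collar was therefore between about 0.5 and 0.7 N m, inside the limits either way. The drag reading sat at or just below the stated 0.15 to 0.2 N m.

**Eye angle:** The loop's normal went from about 30° to about -16°, so the eye ended about 46° clockwise of where it began, after springing back. Too few pixels show the loop for a precise figure.

**Rod:**
- The top of the rod reads about 44 mm, so it is down on the notch floors.
- Its centre is about 12 mm from the rack's middle.
- Its measured angle is within a degree of where it lay before.

**Rest of the bench:** The other things looked unmoved in the last pictures. The gripper is open, about 200 mm above the rack and touching nothing.

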